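# Turn up the weighing cups and load the dosing tray

### The job

The washed square cups are draining mouth-down on the table. Turn every one mouth-up and stand it flat on the deck of the pulled-out grey tray, put each amber jar into a cup (no more than one jar in a cup), and only when all that is done push the loaded tray away from you along its slide, fully home, until the spring catch clicks in. Leave the mortar, the calculator and the spoon where they are.

Things in the scene. Friction and masses are not known exactly. Their poses are not given: they have to be found in the camera images.
- cup1: white enamelled square cup, open at one end, blue rim; up to three alike, 56 x 56 mm and 60 mm tall outside, straight sides, walls and base 4 mm thick, 0.11 kg. Origin: the cup's middle, 30 mm from base and mouth; z axis runs from the closed base to the open mouth, x and y square to the side walls. It starts mouth-down, z axis pointing down
- cup2: white enamelled square cup, open at one end, blue rim; up to three alike, 56 x 56 mm and 60 mm tall outside, straight sides, walls and base 4 mm thick, 0.11 kg. Origin: the cup's middle, 30 mm from base and mouth; z axis runs from the closed base to the open mouth, x and y square to the side walls. It starts mouth-down, z axis pointing down
- cup3: white enamelled square cup, open at one end, blue rim; up to three alike, 56 x 56 mm and 60 mm tall outside, straight sides, walls and base 4 mm thick, 0.11 kg. Origin: the cup's middle, 30 mm from base and mouth; z axis runs from the closed base to the open mouth, x and y square to the side walls. It starts mouth-down, z axis pointing down
- jar1: small sealed amber jar with a white cap, one of two alike, about 30 mm across and 58 mm tall, 0.06 kg, standing upright on the table. Origin: centre of its underside, z axis up towards the cap
- jar2: small sealed amber jar with a white cap, one of two alike, about 30 mm across and 58 mm tall, 0.06 kg, standing upright on the table. Origin: centre of its underside, z axis up towards the cap
- jar1_mid (a point): the point at mid-height on this jar's axis, 29 mm above its underside
- jar2_mid (a point): the point at mid-height on this jar's axis, 29 mm above its underside
- tray_deck (a point): centre of the upper face of the grey tray's flat deck, 16 mm above the table; x points along the slide towards home (away from the robot), y along the tray's length, z up. Inside its lips the deck is free over 108 mm (x) by 310 mm (y). Lips 9 mm high on three sides; the front lip (nearest the robot) stands 26 mm above the deck
- tray_front (a point): middle of the robot-side face of the tray's front lip, 30 mm above the table; the lip is 322 mm long and its top is 42 mm above the table; same axes as the deck. Beyond the tray's far side, 166 mm from the deck's centre when fully out, stands a fixed grey bridge 76 mm wide and 66 mm high that holds the sprung catch pin
- tray (a joint): travel of the tray along its slide, m: 0 fully pulled out, 0.090 fully home against the stop with the catch engaged. It drags lightly; the catch resists from about 0.076, is passed at 0.084 and then pulls the tray home; about 6 N pushes it through
- mortar: white ceramic bowl 100 mm wide, 75 mm high, bystander; origin at the centre of its underside
- calculator: flat black desk calculator 150 x 90 x 16 mm, bystander; origin at the centre of its underside
- scoop: brass spoon 170 mm long lying on the table, bystander; origin near its middle
Things that resemble listed ones, but are neither listed nor needed, are in the scene too. What is shaped like the cup3 but pink is not meant.

How it is judged:
On the way, in this order (a step that is already met when the one before it is completed fails the run):
1. with the tray still pulled out, every cup stands mouth-up on its deck and every jar is in a cup of its own (angle between each of cup1, cup2, cup3's own z axis and vertical below 0.12 rad and x of cup1 in the frame of tray_deck between -0.036 and 0.036 m and y of cup1 in the frame of tray_deck between -0.14 and 0.14 m and z of cup1 in the frame of tray_deck between 0.026 and 0.036 m and x of cup2 in the frame of tray_deck between -0.036 and 0.036 m and y of cup2 in the frame of tray_deck between -0.14 and 0.14 m and z of cup2 in the frame of tray_deck between 0.026 and 0.036 m and x of cup3 in the frame of tray_deck between -0.036 and 0.036 m and y of cup3 in the frame of tray_deck between -0.14 and 0.14 m and z of cup3 in the frame of tray_deck between 0.026 and 0.036 m and ((horizontal distance between jar1_mid and cup1 below 0.026 m and z of jar1_mid in the frame of cup1 between -0.02 and 0.026 m) or (horizontal distance between jar1_mid and cup2 below 0.026 m and z of jar1_mid in the frame of cup2 between -0.02 and 0.026 m) or (horizontal distance between jar1_mid and cup3 below 0.026 m and z of jar1_mid in the frame of cup3 between -0.02 and 0.026 m)) and ((horizontal distance between jar2_mid and cup1 below 0.026 m and z of jar2_mid in the frame of cup1 between -0.02 and 0.026 m) or (horizontal distance between jar2_mid and cup2 below 0.026 m and z of jar2_mid in the frame of cup2 between -0.02 and 0.026 m) or (horizontal distance between jar2_mid and cup3 below 0.026 m and z of jar2_mid in the frame of cup3 between -0.02 and 0.026 m)) and value of joint tray below 0.06 m), for 0.2 s.
2. the tray is pushed fully home and the catch has engaged (value of joint tray above 0.087 m), for 0.2 s.
At the end, for the whole second after the job is handed in: the tray is home (joint above 0.087 m); every cup stands mouth-up flat on the deck (within 7 degrees of upright, base within 6 mm of the deck, centre within 36 mm of the deck's centre line and 140 mm along it); every jar is inside a cup, one to a cup; everything at rest (angle between each of cup1, cup2, cup3's own z axis and vertical below 0.12 rad and x of cup1 in the frame of tray_deck between -0.036 and 0.036 m and y of cup1 in the frame of tray_deck between -0.14 and 0.14 m and z of cup1 in the frame of tray_deck between 0.026 and 0.036 m and x of cup2 in the frame of tray_deck between -0.036 and 0.036 m and y of cup2 in the frame of tray_deck between -0.14 and 0.14 m and z of cup2 in the frame of tray_deck between 0.026 and 0.036 m and x of cup3 in the frame of tray_deck between -0.036 and 0.036 m and y of cup3 in the frame of tray_deck between -0.14 and 0.14 m and z of cup3 in the frame of tray_deck between 0.026 and 0.036 m and ((horizontal distance between jar1_mid and cup1 below 0.026 m and z of jar1_mid in the frame of cup1 between -0.02 and 0.026 m) or (horizontal distance between jar1_mid and cup2 below 0.026 m and z of jar1_mid in the frame of cup2 between -0.02 and 0.026 m) or (horizontal distance between jar1_mid and cup3 below 0.026 m and z of jar1_mid in the frame of cup3 between -0.02 and 0.026 m)) and ((horizontal distance between jar2_mid and cup1 below 0.026 m and z of jar2_mid in the frame of cup1 between -0.02 and 0.026 m) or (horizontal distance between jar2_mid and cup2 below 0.026 m and z of jar2_mid in the frame of cup2 between -0.02 and 0.026 m) or (horizontal distance between jar2_mid and cup3 below 0.026 m and z of jar2_mid in the frame of cup3 between -0.02 and 0.026 m)) and linear speed of each of cup1, cup2, cup3, jar1, jar2 below 0.02 m/s and value of joint tray above 0.087 m); the robot touches nothing.
It fails at once if the mortar is disturbed (moved more than 30 mm) (distance of mortar from where it was at the start of the episode above 0.03 m).
It fails at once if the calculator is disturbed (moved more than 30 mm) (distance of calculator from where it was at the start of the episode above 0.03 m).
It fails at once if the spoon is disturbed (moved more than 30 mm) (distance of scoop from where it was at the start of the episode above 0.03 m).
Of cup1, cup2, cup3 only 2 to 3 are there at a start; the rules pass over those that are not, and their reading is None.
At some moment in a run one of cup1, cup2, cup3 may be knocked a few centimetres aside while the robot is not near it.
It also fails if it takes over 210 s, if anything falls off the work surface, if the arm or the gripper's body presses on something with over 40 N, if the wrist force passes 120 N, or if a joint passes its speed limit or range.

### The arm

A 7-joint arm with a two-finger parallel gripper is mounted at the origin on the work surface. World frame = base frame: x ahead of the robot, y to its left, z up, the work surface at z = 0. Lengths are in m, angles in rad, forces in N, time in s.
With the tool pointing down it reaches from about 0.4 to 0.85 m from the base axis. Payload 10.4 kg.
Tool frame: the origin (TCP) lies between the finger pads; the fingertips stand 19 mm ahead of it and the grasp point (between the pads) is the TCP (manip.tips_ahead is the distance from the TCP to the fingertips, in m); z points along the fingers, y is the line along which they close (so a half turn about z gives the same grasp; the last joint's range is limited). The gripper opens to 85 mm and grips with 20 to 120 N. Pads are 22 mm wide; open, the fingers measure 114 mm over their backs; the gripper's body (76 mm by 85 mm) begins 54 mm behind the grasp point. The pads swing forward as they close: fully open they stand 13 mm farther back than shut.
Start: joints at [-1.129, 0.332, -0.065, 1.46, 0.022, 1.35, -0.088], TCP at [0.28, 0.559, 0.22] pointing down, gripper open.
Joint ranges: [-2.6, 2.6], [-0.5, 2.12], [-1.47, 1.34], [0.16, 2.42], [-1.27, 4.41], [0.06, 2.06], [-2.6, 2.6]. Speed limits (rad/s): [2.22, 2.22, 2.79, 2.79, 3.14, 3.14, 3.14].

### API

Orientations are given as a unit quaternion [x, y, z, w].
In Python, from workcell import manip, viewer gives the robot as it stands.
- The arm moves only by the tool arm_command, never from a script. Its argument "series" is text: rows parted by semicolons, each of 5 numbers parted by spaces: the closure, from 0 (fully open) to 1 (shut), then the shift along the tool's x, y, z normalised to -1 to 1, where 1 is 0.4 m, then the turn about the tool's z normalised to -1 to 1, where 1 is 180 degrees. In form: jaw tx ty tz spin; .... A call has exactly 10 rows; each row shifts and turns the commanded pose from where the row before left it, along the tool's axes as they then stand; what a row does not reach is not made up. A row lasts 1/8 s, in which the tool goes at most 62.5 mm and 10.7 degrees, less where a joint would pass 70% of its speed; a pose out of reach is approached as far as the arm can. A call with a number of a shift or a turn outside -1 to 1 is refused whole. A call with a gripper value outside its range is refused whole. The fingers move at their own pace and stop on an object; "newtons" is the grip in N (left out, the last holds). Time passes only in rows, so rows that do not move let the fingers close, or fill a call up. It gives the time, the measured TCP pose, the force, the opening and the grip force at its end, in the units of the state.
- manip.get_obs(): the state, without advancing time (a new reading comes with each control period).
- viewer.camera(name): name is "scene" or "top"; returns a dict with "pixels" (384x512x3 uint8, red, green, blue), "intrinsics" (3x3 intrinsics, pixels), "D" ([k1, k2, p1, p2, k3] as OpenCV has them; the pictures are not rectified), "extrinsics" (4x4, takes a point from world to camera coordinates). Camera axes: x right, y up, looking along -z (the intrinsics and any distortion apply to the point x, -y, -z); pixel columns grow to the right and rows downward; lengths in m; the calibration is good to about 2 mm. A picture is of the moment at which its call begins. There is no depth.
- manip.hand_in(): hands the job in; it is judged then, once.
The state is a dict: "clock": time; "joint_pos": joint angles; "joint_velocities": joint speeds; "tau": joint torques, N m; "position": TCP position; "ee_rot": TCP orientation; "ft_force": force on the tool from outside, world axes, zero at the start; "torque": the same for the moment, N m; "grip_width": opening from 0.0 (shut) to 1.0 (fully open); "grasp_force": force on a finger pad.
Only numpy, scipy, OpenCV 4.12 (cv2) and the standard library are available. Lean on these libraries where they do the work, as an engineer would, in place of code of your own. Each camera call takes 0.05 s, during which the arm holds its last target. There are 200 camera calls.

## Working session

There is one attempt and no reset: what is moved stays moved. The work goes in short steps, Python scripts to look and compute and a tool call to move; the robot and the scene stay as the last step left them, time stands still between calls to the robot, and variables do not carry over. Pictures are saved under pics/ and viewed, at most 14 in all, crops included, and the job is handed in when it is done.

Besides the shell and the picture viewer there is one more tool, called after "Call:" as name(argument=value, ...), one argument or row to a line, values as JSON. arm_command: Moves the arm, as the interface text tells. Scaled input: -1 to 1 covers 0.4 m each way for a shift and 180 degrees each way for a turn. Its arguments: {"type":"object","properties":{"series":{"type":"string"},"newtons":{"type":"number"}},"required":["series"]}

```bash
ls; mkdir -p pics
cat > h.py <<'E'
import numpy as np, cv2, json
from workcell import manip, viewer
def shot(n):
    c=viewer.camera(n); return {k:np.array(v) for k,v in c.items() if k in("pixels","intrinsics","D","extrinsics")}
def ray(c,uv):
    p=cv2.undistortPoints(np.array(uv,float).reshape(-1,1,2),c["intrinsics"],c["D"]).reshape(-1,2)
    d=np.c_[p[:,0],-p[:,1],-np.ones(len(p))]; R=c["extrinsics"][:3,:3]; t=c["extrinsics"][:3,3]
    return -R.T@t, d@R
def onplane(c,uv,z):
    o,d=ray(c,uv); return o+d*((z-o[2])/d[:,2])[:,None]
def proj(c,P):
    P=np.atleast_2d(P); q=P@c["extrinsics"][:3,:3].T+c["extrinsics"][:3,3]
    q=q*[1,-1,-1]
    return cv2.projectPoints(q,np.zeros(3),np.zeros(3),c["intrinsics"],c["D"])[0].reshape(-1,2)
def save(c,f,s=1.5,box=None):
    im=c["pixels"][...,::-1]
    if box: im=im[box[1]:box[3],box[0]:box[2]]
    cv2.imwrite("pics/"+f,cv2.resize(im,None,fx=s,fy=s,interpolation=cv2.INTER_CUBIC))
E
python3 - <<'E'
from h import *
for n in("scene","top"):
    c=shot(n); save(c,n+"0.png"); np.savez("pics/"+n+"0.npz",**c)
    R=c["extrinsics"][:3,:3]; print(n,(-R.T@c["extrinsics"][:3,3]).round(3),c["D"])
o=manip.get_obs(); print(o)
E
```

```text
pics
scene [1.149 0.012 0.6  ] [0.03628046 0.         0.         0.         0.        ]
top [0.267 0.128 1.223] [0.04431719 0.         0.         0.         0.        ]
{'clock': 0.1, 'joint_pos': array([-1.12861125,  0.33276537, -0.06468977,  1.46085345,  0.02160728,
        1.34991683, -0.08850487]), 'joint_velocities': array([ 0.00102249, -0.00231833,  0.00098626, -0.00333324,  0.00089019,
        0.00164354,  0.00035534]), 'tau': array([ 1.54600591e-03, -6.26744127e+01,  4.93766635e-02, -3.92431962e+01,
        1.63391617e-02,  6.84586572e-03, -3.37795370e-05]), 'position': array([0.27999753, 0.55837763, 0.21942438]), 'ee_rot': array([ 2.30303341e-01,  9.73118689e-01, -6.13905352e-04, -1.10130766e-04]), 'ft_force': array([ 0.72557507, -0.23116561, -0.06770476]), 'torque': array([-0.03811718,  0.01476839,  0.0267347 ]), 'grasp_force': 0.0, 'grip_width': 0.9995879930888164}
```

View pics/scene0.png

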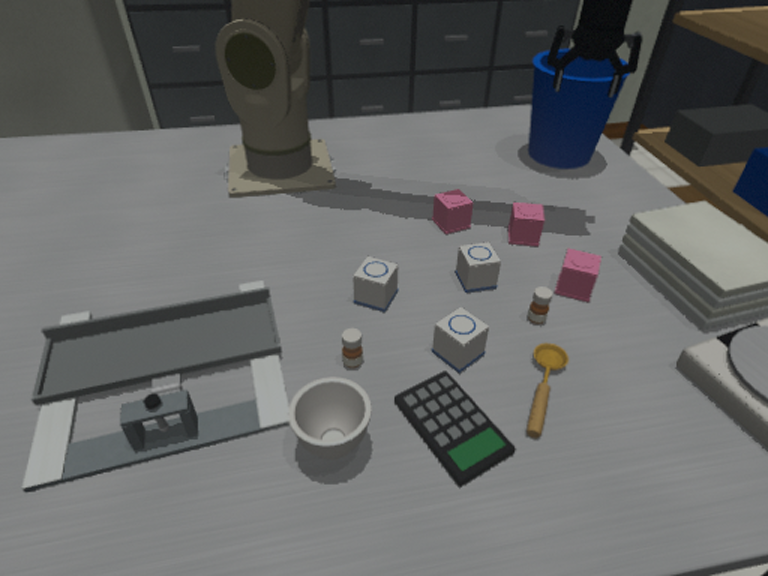

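View pics/top0.png

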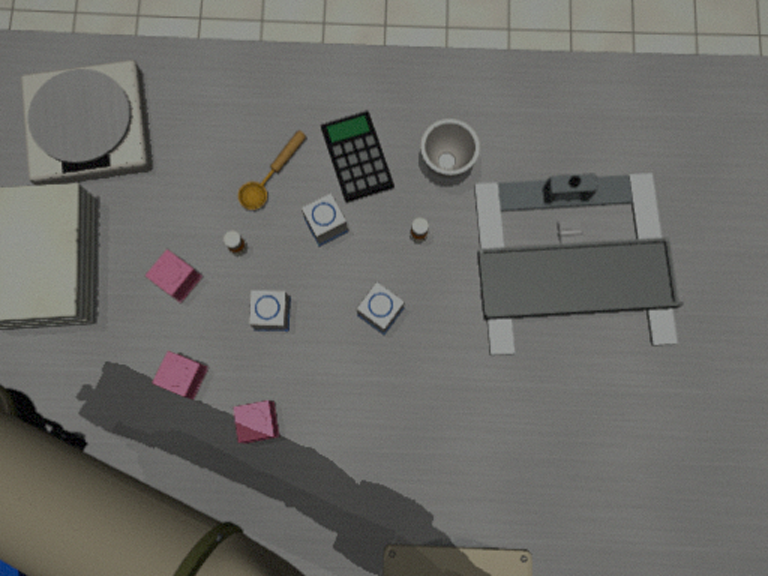

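The scene view shows three white, blue-ringed cups at display px (375,283), (478,266) and (460,338). The jars are at (352,347) and (540,305), and the tray is on the left. The top view shows the cups at (324,214), (268,307) and (381,305), the jars at (420,229) and (234,242), and the tray at (578,280). The pink cubes at (172,274), (180,374) and (255,420) are decoys because their colour doesn't match.

```bash
cat >> h.py <<'E'
def cups(c):
    """centres from blue base ring at z=.06, yaw from white top face (top view)"""
    hsv=cv2.cvtColor(c["pixels"],cv2.COLOR_RGB2HSV)
    m=cv2.inRange(hsv,(100,60,50),(130,255,255)); m[330:,:130]=0
    m=cv2.morphologyEx(m,cv2.MORPH_CLOSE,np.ones((3,3)))
    out=[]
    for k in cv2.findContours(m,cv2.RETR_EXTERNAL,cv2.CHAIN_APPROX_NONE)[0]:
        x,y,w,h=cv2.boundingRect(k)
        if not(10<w<26 and 10<h<26): continue
        (u,v),r=cv2.minEnclosingCircle(k); P=onplane(c,[[u,v]],.06)[0]
        g=c["pixels"].astype(int).min(2); wm=((g>105)|(m>0)).astype(np.uint8)
        n,l=cv2.connectedComponents(wm); i=l[int(v),int(u)]
        kk=max(cv2.findContours((l==i).astype(np.uint8),cv2.RETR_EXTERNAL,cv2.CHAIN_APPROX_NONE)[0],key=cv2.contourArea) if i else k
        kp=onplane(c,kk.reshape(-1,2),.06)[:,:2].astype(np.float32)
        R=cv2.minAreaRect(kp*1000); out.append((u,v,P.round(4),R))
    return out
E
python3 - <<'E'
from h import *
t=dict(np.load("pics/top0.npz")); s=dict(np.load("pics/scene0.npz"))
for u,v,P,R in cups(t): print((round(u),round(v)),P,np.round(R[0]),np.round(R[1]),round(R[2],1))
# pixel values for mask tuning
p=t["pixels"]
print("cuptop",p[135,216],p[205,170],"side",p[218,179],"table",p[250,250],"deck",p[190,380],"cap",p[155,155],p[147,279])
hsv=cv2.cvtColor(p,cv2.COLOR_RGB2HSV)
# tray corners: deck grey darker than table
g=p.astype(int).max(2); m=((g<95)).astype(np.uint8); n,l,st,ce=cv2.connectedComponentsWithStats(m)
i=l[185,380]; print(st[i])
k=max(cv2.findContours((l==i).astype(np.uint8),0,cv2.CHAIN_APPROX_NONE)[0],key=cv2.contourArea)
q=cv2.approxPolyDP(cv2.convexHull(k),4,True).reshape(-1,2); print(q.tolist()); print(onplane(t,q,.042).round(3).tolist()); print(onplane(t,q,.025).round(3).tolist())
big=cv2.resize(np.vstack([np.hstack([p[125:225,130:300]])]),None,fx=4,fy=4,interpolation=cv2.INTER_CUBIC); cv2.imwrite("pics/crop1.png",big[...,::-1])
big=cv2.resize(p[100:245,310:470],None,fx=4,fy=4,interpolation=cv2.INTER_CUBIC); cv2.imwrite("pics/crop2.png",big[...,::-1])
E
```

```text
(178, 205) [0.4754 0.3161 0.06  ] [557. 127.] [ 953. 1310.] 1.7
(253, 203) [0.4866 0.1344 0.06  ] [557. 127.] [ 953. 1310.] 1.7
(216, 142) [0.6356 0.2335 0.06  ] [557. 127.] [ 953. 1310.] 1.7
cuptop [ 72  88 111] [ 56  75 109] side [52 50 45] table [117 117 112] deck [88 89 88] cap [150 151 142] [149 151 144]
[ 318  116  138  115 7468]
[[333, 122], [419, 118], [445, 160], [455, 202], [438, 230], [322, 213], [318, 167]]
[[0.707, -0.061, 0.042], [0.725, -0.279, 0.042], [0.616, -0.34, 0.042], [0.51, -0.359, 0.042], [0.439, -0.315, 0.042], [0.471, -0.035, 0.042], [0.587, -0.024, 0.042]]
[[0.713, -0.064, 0.025], [0.731, -0.285, 0.025], [0.621, -0.347, 0.025], [0.513, -0.366, 0.025], [0.442, -0.321, 0.025], [0.474, -0.037, 0.025], [0.591, -0.026, 0.025]]
```

View pics/crop1.png

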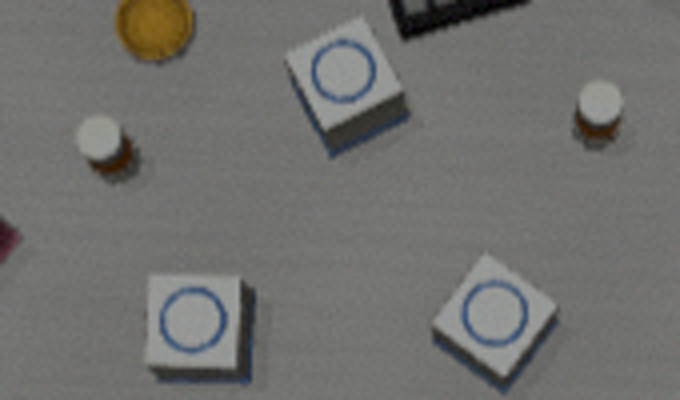

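View pics/crop2.png

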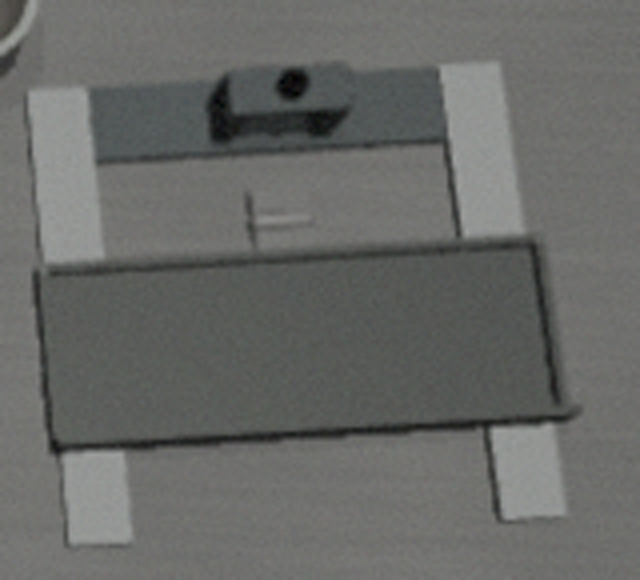

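Crop 1 confirms the three white cups with blue rings at top px (216,142), (178,205) and (253,203), and that neither jar touches anything. Crop 2 shows the empty tray with its corners at about (319,167), (445,159), (455,202) and (322,212). Next I'll refine the yaws and the tray pose.

```bash
sed -i 's/g>105/g>130/' h.py
cat >> h.py <<'E'
def tri(a,ua,b,ub):
    o1,d1=ray(a,[ua]);o2,d2=ray(b,[ub]);d1=d1[0]/np.linalg.norm(d1);d2=d2[0]/np.linalg.norm(d2)
    A=np.c_[d1,-d2];x=np.linalg.lstsq(A,o2-o1,rcond=None)[0];p=o1+x[0]*d1;q=o2+x[1]*d2
    return (p+q)/2,np.linalg.norm(p-q)
def jars(c):
    p=c["pixels"].astype(int);m=(p.min(2)>130).astype(np.uint8);m[300:]=0
    n,l,st,ce=cv2.connectedComponentsWithStats(m)
    return [(ce[i].round(1),st[i][4],onplane(c,[ce[i]],.058)[0].round(4)) for i in range(1,n) if 50<st[i][4]<130 and st[i][2]<14 and st[i][3]<14]
E
python3 - <<'E'
from h import *
t=dict(np.load("pics/top0.npz")); s=dict(np.load("pics/scene0.npz"))
for u,v,P,R in cups(t): print((round(u),round(v)),P,np.round(R[0]),np.round(R[1]),round(R[2],1))
print(jars(t))
print("lip L",tri(t,(322,209.5),s,(178.7,194)),"lip R",tri(t,(454,201.5),s,(28.7,221)))
print("far L",tri(t,(319,168),s,(186.5,233)),"far R",tri(t,(445.2,159.5),s,(25.5,265)))
print("pin",tri(t,(383,121),s,(101,267)))
# front edge line fit: darkest row per column at front and far edges
g=t["pixels"].astype(int).sum(2)
for nm,a,b in(("front",195,220),("far",155,176)):
    for col in range(330,441,22): print(nm,col,g[a:b,col].tolist())
E
```

```text
(178, 205) [0.4754 0.3161 0.06  ] [475. 316.] [54. 54.] 1.1
(253, 203) [0.4866 0.1344 0.06  ] [486. 134.] [54. 53.] 55.9
(216, 142) [0.6356 0.2335 0.06  ] [636. 234.] [53. 54.] 29.8
[(array([215.4, 142.3]), np.int32(118), array([0.6367, 0.234 , 0.058 ])), (array([279.7, 149.8]), np.int32(79), array([0.6231, 0.0733, 0.058 ])), (array([154. , 158.6]), np.int32(85), array([0.589 , 0.3829, 0.058 ])), (array([177.7, 204.5]), np.int32(129), array([0.4761, 0.3168, 0.058 ]))]
lip L (array([ 0.48062042, -0.03813852,  0.03471978]), np.float64(0.004711219717891615)) lip R (array([ 0.51224633, -0.35917591,  0.03674623]), np.float64(0.0004796772817132617))
far L (array([ 0.59204877, -0.03021175,  0.01308079]), np.float64(0.0004437225941679972)) far R (array([ 0.62274768, -0.34581181,  0.02082259]), np.float64(0.005664048458310867))
pin (array([ 0.70210892, -0.18012213,  0.07251858]), np.float64(0.00037992304366090665))
front 330 [276, 278, 269, 277, 268, 277, 277, 282, 278, 273, 291, 278, 282, 276, 287, 256, 128, 213, 397, 446, 450, 450, 447, 448, 443]
front 352 [272, 279, 272, 284, 270, 281, 272
[... 619 characters left out ...]
, 445, 435, 445]
far 330 [451, 452, 449, 447, 452, 446, 448, 450, 449, 424, 339, 272, 226, 202, 264, 267, 276, 266, 274, 272, 265]
far 352 [338, 331, 337, 335, 335, 344, 350, 342, 319, 275, 233, 177, 207, 263, 278, 259, 271, 262, 269, 274, 268]
far 374 [384, 313, 284, 314, 322, 318, 311, 292, 253, 217, 183, 252, 268, 264, 261, 268, 267, 265, 261, 268, 261]
far 396 [348, 342, 337, 338, 339, 326, 296, 263, 195, 179, 238, 268, 255, 260, 260, 273, 263, 265, 264, 263, 264]
far 418 [355, 342, 355, 347, 327, 284, 238, 187, 196, 249, 246, 259, 243, 255, 245, 251, 268, 251, 250, 253, 252]
far 440 [403, 403, 434, 370, 263, 224, 187, 214, 261, 250, 237, 247, 250, 261, 256, 249, 245, 254, 257, 255, 263]
```

Run:
```python
from h import *
t=dict(np.load("pics/top0.npz"))
F=onplane(t,[[330,210.3],[352,209],[374,207.5],[396,206],[418,204.8],[440,203.6]],.042);B=onplane(t,[[330,168.5],[352,166.8],[374,165.5],[396,164.8],[418,163.3],[440,162]],.016)
for n,A in(("F",F),("B",B)):
    k=np.polyfit(A[:,1],A[:,0],1); print(n,k,"yaw",np.degrees(np.arctan(-k[0])),"x at y=-.19",np.polyval(k,-.19))
```

```text
F [-0.09988488  0.47269089] yaw 5.704062289651942 x at y=-.19 0.4916690177479206
B [-0.09413589  0.58609139] yaw 5.377741764228178 x at y=-.19 0.6039772133125431
```

```bash
cat >> h.py <<'E'
from scipy.spatial.transform import Rotation as Rn
TC=np.array([.550,-.192]);TY=np.radians(5.5)
def T(x,y): # tray frame (m) -> world xy
    return TC+np.array([[np.cos(TY),-np.sin(TY)],[np.sin(TY),np.cos(TY)]])@[x,y]
def go(P,yaw=None):
    """what is still to go from here, in tool axes and move units (yaw of tool y, deg)"""
    o=manip.get_obs();R=Rn.from_quat(o["ee_rot"]).as_matrix();d=R.T@(np.array(P)-o["position"])/.4
    w=np.degrees(np.arctan2(R[1,1],R[0,1]));s=0 if yaw is None else -((yaw-w+180)%360-180)/180
    # shifts if the spin is done first
    c,q=np.cos(s*np.pi),np.sin(s*np.pi);e=[c*d[0]+q*d[1],-q*d[0]+c*d[1],d[2]]
    print("t",round(float(o["clock"]),1),"tcp",o["position"].round(4),"yaw",round(w,1),"| shift now",d.round(3),"| after spin",np.round(e,3),"spin",round(s,3),"| F",o["ft_force"].round(1),"w",round(o["grip_width"],3),"g",round(o["grasp_force"],1))
E
python3 -c "
from h import *
go([.4866,.1344,.13],-34.1);print(T(-.034,-.095),T(-.034,0),T(-.034,.095))"
```

```text
t 0.1 tcp [0.28   0.5584 0.2194] yaw 63.4 | shift now [-0.937 -0.716  0.225] | after spin [-0.588  1.022  0.225] spin 0.542 | F [ 0.7 -0.2 -0.1] w 1.0 g 0.0
[ 0.52526188 -0.28982139] [ 0.51615653 -0.19525876] [ 0.50705118 -0.10069612]
```

Call:
arm_command(
  series="0 0 0 0 0.054; 0 0 0 0 0.054; 0 0 0 0 0.054; 0 0 0 0 0.054; 0 0 0 0 0.054; 0 0 0 0 0.054; 0 0 0 0 0.054; 0 0 0 0 0.054; 0 0 0 0 0.054; 0 0 0 0 0.056",
  newtons=25,
)

```text
clock: 1.35
position: [0.28, 0.5585, 0.2196]
ee_rot: [0.885, 0.465, -0.0, 0.0]
ft_force: [0.5, 0.1, -0.5]
grip_width: 0.999
grasp_force: 0.0
```

Call:
arm_command(
  series="0 -0.059 0.102 0 0; 0 -0.059 0.102 0 0; 0 -0.059 0.102 0 0; 0 -0.059 0.102 0 0; 0 -0.059 0.102 0 0; 0 -0.059 0.102 0 0; 0 -0.059 0.102 0 0; 0 -0.059 0.102 0 0; 0 -0.059 0.102 0.1 0; 0 -0.057 0.102 0.1 0",
)

```text
clock: 2.6
position: [0.486, 0.1336, 0.1394]
ee_rot: [0.884, 0.468, 0.001, -0.0]
ft_force: [1.4, 0.9, -0.9]
grip_width: 0.998
grasp_force: 0.0
```

Run:
```python
from h import *
c=shot("top"); save(c,"t1.png",2,(100,60,400,300))
for u,v,P,R in cups(c): print((round(u),round(v)),P,np.round(R[1]),round(R[2],1))
go([.4866,.1344,.026],-34.1)
```

```text
(178, 205) [0.4755 0.3164 0.06  ] [54. 54.] 1.1
(214, 143) [0.6342 0.2359 0.06  ] [52. 42.] 30.0
t 2.6 tcp [0.4856 0.1261 0.1344] yaw -34.5 | shift now [ 0.02  -0.01   0.271] | after spin [ 0.02  -0.009  0.271] spin -0.002 | F [-2.4 -6.9 -4.7] w 0.999 g 0.0
```

View pics/t1.png

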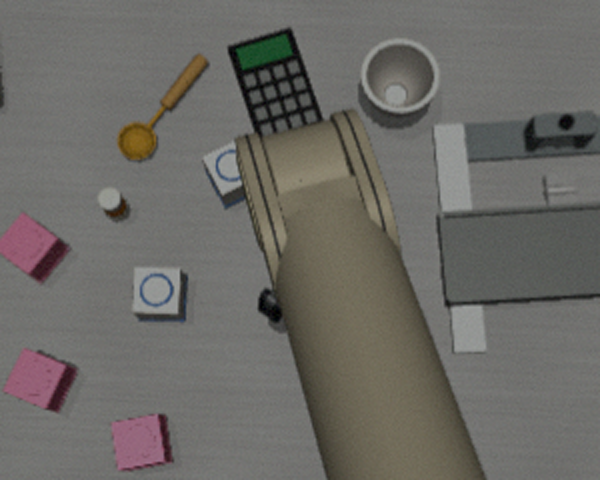

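The top view shows the arm over cup C and the other cups unmoved (display px (157,290) and (230,165)). Descending now, with a stop to check.

Call:
arm_command(
  series="0 0 0 0 0; 0 0 0 0 0; 0 0 0 0 0; 0 0 0 0 0; 0 0 0 0.04 0; 0 0 0 0.04 0; 0 0 0 0 0; 0 0 0 0 0; 0 0 0 0 0; 0 0 0 0 0",
)

```text
clock: 3.9
position: [0.4857, 0.135, 0.1084]
ee_rot: [0.884, 0.468, 0.0, -0.0]
ft_force: [-0.5, 0.1, -0.1]
grip_width: 0.999
grasp_force: 0.0
```

Run:
```python
from h import *
go([.4866,.1344,.026],-34.1)
```

```text
t 3.9 tcp [0.4857 0.135  0.1084] yaw -34.2 | shift now [-0.     0.003  0.206] | after spin [-0.     0.003  0.206] spin -0.001 | F [-0.5  0.1 -0.1] w 0.999 g 0.0
```

Call:
arm_command(
  series="0 0 0.002 0.05 0; 0 0 0 0.05 0; 0 0 0 0.05 0; 0 0 0 0.03 0; 0 0 0 0.026 0; 0 0 0 0 0; 1 0 0 0 0; 1 0 0 0 0; 1 0 0 0 0; 1 0 0 0 0",
  newtons=30,
)

```text
clock: 5.15
position: [0.4866, 0.1347, 0.0264]
ee_rot: [0.884, 0.468, 0.001, -0.0]
ft_force: [-1.2, 0.4, 5.9]
grip_width: 0.648
grasp_force: 32.5
```

Call:
arm_command(
  series="1 0 0 0 0; 1 0 0 0 0; 1 0 0 -0.05 0; 1 0 0 -0.1 0; 1 0 0 -0.1 0; 1 0 0 -0.1 0; 1 0 0 -0.05 0; 1 0 0 0 0; 1 0 0 0 0; 1 0 0 0 0",
)

```text
clock: 6.4
position: [0.4855, 0.1342, 0.1845]
ee_rot: [0.884, 0.468, -0.001, 0.0]
ft_force: [-1.1, -0.4, -0.5]
grip_width: 0.65
grasp_force: 32.4
```

Run:
```python
from h import *
w=T(-.034,-.095); go([*w,.14],-84.5)
c=shot("scene"); save(c,"s1.png",2,(200,60,420,260))
```

```text
t 6.4 tcp [0.4855 0.1342 0.1845] yaw -34.2 | shift now [-0.821  0.678  0.112] | after spin [-0.002  1.065  0.112] spin 0.279 | F [-1.1 -0.4 -0.5] w 0.65 g 32.4
```

View pics/s1.png

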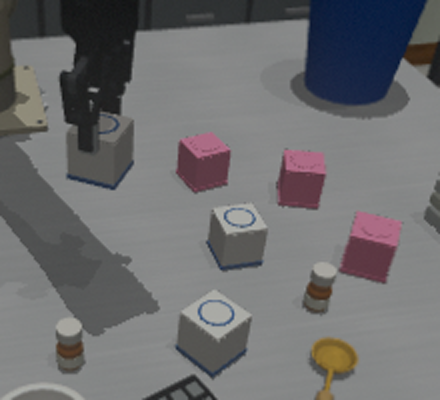

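The scene view shows the cup held level at display px (100,150); the others haven't moved. Carrying it to the tray.

Call:
arm_command(
  series="1 0 0 0 0.056; 1 0 0 0 0.056; 1 0 0 0 0.056; 1 0 0 0 0.056; 1 0 0 0 0.056; 1 0 0.1 0 0; 1 0 0.107 0 0; 1 0 0.107 0 0; 1 0 0.107 0 0; 1 0 0.107 0 0",
)

```text
clock: 7.7
position: [0.5058, -0.0771, 0.1853]
ee_rot: [0.999, 0.047, -0.0, -0.0]
ft_force: [0.5, 0.1, -1.1]
grip_width: 0.645
grasp_force: 32.4
```

Call:
arm_command(
  series="1 0 0.107 0 0; 1 0 0.107 0 0; 1 0 0.107 0 0; 1 0 0.107 0 0; 1 0 0.109 0 0; 1 0 0 0 0; 1 0 0 0.05 0; 1 0 0 0.05 0; 1 0 0 0 0; 1 0 0 0 0",
)

```text
clock: 8.95
position: [0.5265, -0.2892, 0.1457]
ee_rot: [0.999, 0.048, 0.0, -0.0]
ft_force: [1.2, -0.0, -0.3]
grip_width: 0.65
grasp_force: 32.4
```

Run:
```python
from h import *
w=T(-.034,-.095); go([*w,.07],-84.5)
c=shot("top"); save(c,"t2.png",2,(290,90,500,290))
```

```text
t 8.9 tcp [ 0.5265 -0.2892  0.1457] yaw -84.6 | shift now [-0.003  0.001  0.189] | after spin [-0.003  0.001  0.189] spin -0.0 | F [ 1.2 -0.  -0.3] w 0.65 g 32.4
```

View pics/t2.png

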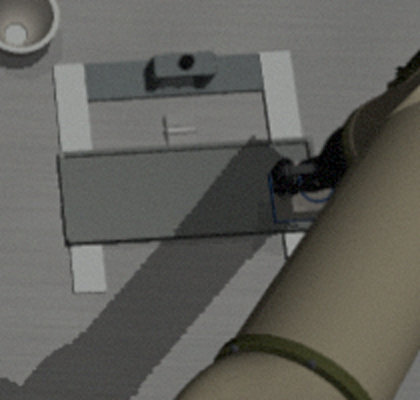

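The top view shows the cup above the right end of the tray at display px (300,205), with its robot-side edge over the front lip. Lowering until it touches.

Call:
arm_command(
  series="1 -0.003 0 0.06 0; 1 0 0 0.05 0; 1 0 0 0.04 0; 1 0 0 0.025 0; 1 0 0 0.012 0; 1 0 0 0.004 0; 1 0 0 0.004 0; 1 0 0 0 0; 1 0 0 0 0; 1 0 0 0 0",
  newtons=25,
)

```text
clock: 10.25
position: [0.5256, -0.29, 0.0683]
ee_rot: [0.999, 0.047, 0.001, 0.0]
ft_force: [-0.1, 0.5, 5.5]
grip_width: 0.653
grasp_force: 33.2
```

Call:
arm_command(
  series="1 0 0 0.004 0; 1 0.006 0 0.007 0; 1 0.007 0 0.007 0; 1 0 0 0 0; 1 0.003 0 0.007 0; 1 0.002 0 0.007 0; 1 0 0 0.005 0; 1 0 0 0.004 0; 1 0 0 0 0; 1 0 0 0 0",
)

```text
clock: 11.5
position: [0.5336, -0.2894, 0.0527]
ee_rot: [0.999, 0.047, 0.001, 0.0]
ft_force: [1.2, 2.4, 10.7]
grip_width: 0.651
grasp_force: 38.7
```

Run:
```python
from h import *
w=T(-.027,-.095); go([*w,.0535],-84.5)
c=shot("scene"); save(c,"s2.png",4,(5,130,195,270))
```

```text
t 11.5 tcp [ 0.5336 -0.2894  0.0527] yaw -84.6 | shift now [-0.003 -0.001 -0.002] | after spin [-0.003 -0.001 -0.002] spin -0.0 | F [ 1.2  2.4 10.7] w 0.651 g 38.7
```

View pics/s2.png

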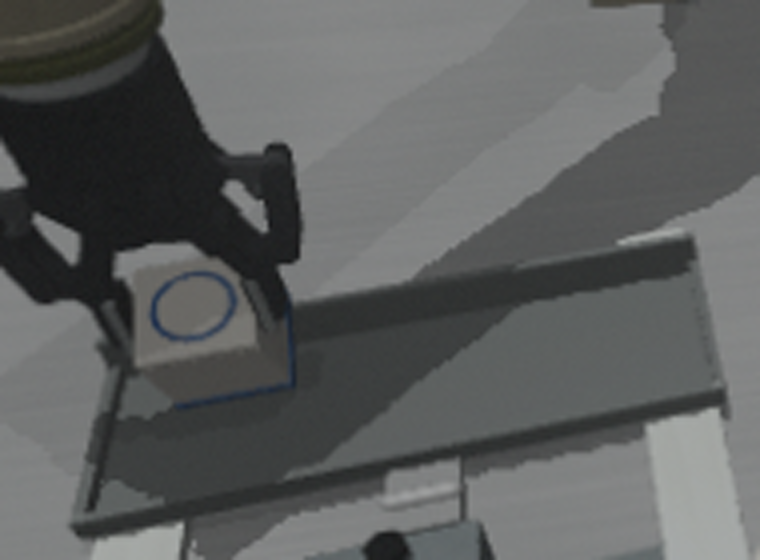

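The scene view shows the cup tilted against the front lip: its base faces the camera at display px (195,305) and its lower blue rim edge is over the deck at (235,395). The pivot in the grip works, so I'll finish the quarter turn on the deck.

Call:
arm_command(
  series="1 0.007 0 0.003 0; 1 0.007 0 0.001 0; 1 0.013 0 0.003 0; 1 0.012 0 0.005 0; 1 0.012 0 0.006 0; 1 0.01 0 0.007 0; 1 0.01 0 0.008 0; 1 0 0 0 0; 1 0 0 0 0; 1 0 0 0 0",
)

```text
clock: 12.8
position: [0.5662, -0.2867, 0.044]
ee_rot: [0.999, 0.048, 0.006, 0.001]
ft_force: [-0.1, 8.3, 41.1]
grip_width: 0.647
grasp_force: 44.2
```

Run:
```python
from h import *
w=T(.0015,-.095); go([*w,.040],-84.5)
c=shot("scene"); save(c,"s3.png",4,(5,130,195,270))
```

```text
t 12.8 tcp [ 0.5662 -0.2867  0.044 ] yaw -84.5 | shift now [-0.014 -0.002  0.01 ] | after spin [-0.014 -0.002  0.01 ] spin 0.0 | F [-0.1  8.3 41.1] w 0.647 g 44.2
```

View pics/s3.png

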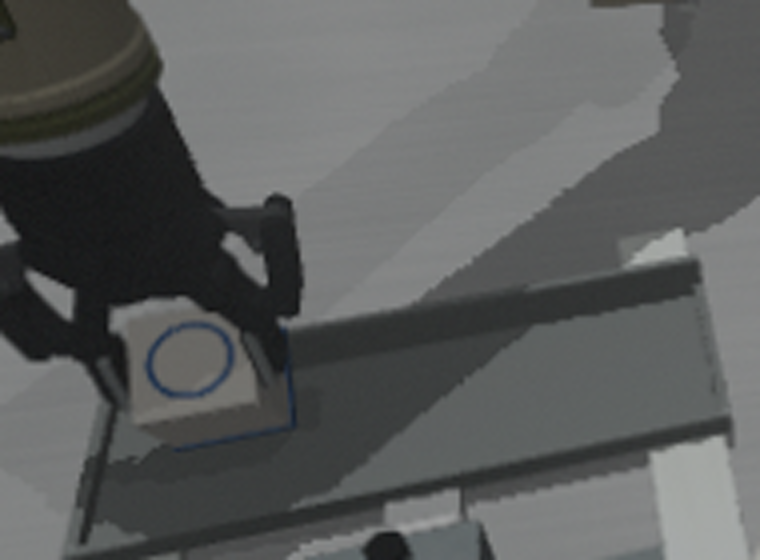

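The scene view shows the tray slid home with the cup: the deck's far edge moved from display y≈520 to ≈550, and the cup is still tilted about 45°. Rolling along x isn't held by anything because the tray slides freely.

New plan:
- Ease the cup up and pull the tray back out using the lip.
- Finish the roll on the table, which is rigid.
- For later turns, use the tray's left end wall as the ledge, since it is rigid in y, and roll along +y on the table.

Call:
arm_command(
  series="1 0 0 -0.02 0; 1 0 0 -0.012 0; 1 -0.015 0 0 0; 1 -0.015 0 0 0; 1 -0.015 0 0 0; 1 -0.015 0 0 0; 1 -0.015 0 0 0; 1 -0.012 0 0 0; 1 0 0 0 0; 1 0 0 0 0",
)

```text
clock: 14.1
position: [0.5282, -0.2899, 0.0528]
ee_rot: [0.999, 0.048, 0.002, 0.001]
ft_force: [5.7, 1.7, 10.7]
grip_width: 0.65
grasp_force: 40.3
```

Run:
```python
from h import *
w=T(-.027,-.095); go([*w,.052],-84.5)
c=shot("scene"); save(c,"s4.png",4,(5,130,195,270))
g=shot("top")["pixels"].astype(int).sum(2)
print([g[a:b,330].tolist() for a,b in((200,220),(155,176))])
```

```text
t 14.1 tcp [ 0.5282 -0.2899  0.0528] yaw -84.5 | shift now [ 0.01  -0.001  0.002] | after spin [ 0.01  -0.001  0.002] spin -0.0 | F [ 5.7  1.7 10.7] w 0.65 g 40.3
[[294, 294, 293, 298, 287, 281, 287, 283, 297, 290, 296, 287, 285, 279, 298, 277, 192, 148, 305, 450], [459, 466, 453, 472, 470, 463, 459, 463, 457, 458, 470, 461, 461, 458, 454, 383, 286, 233, 179, 282, 280]]
```

View pics/s4.png

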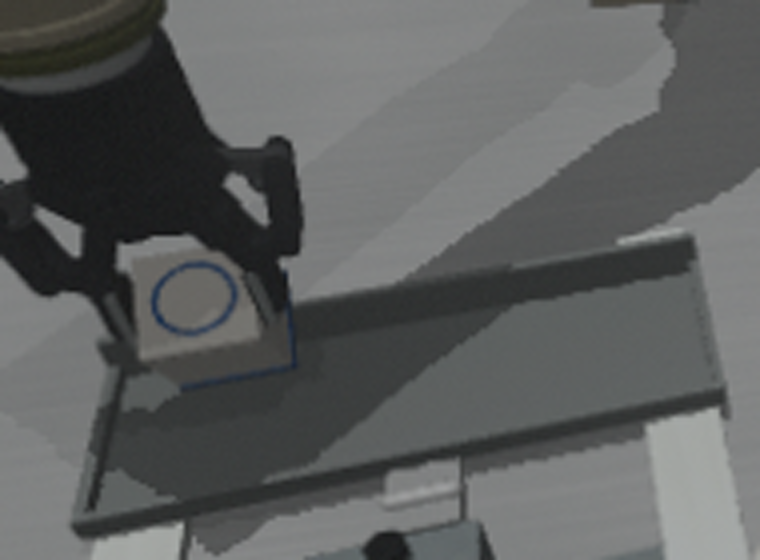

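The scene and top views agree that the tray is now fully out, about 13 mm nearer the robot than at the start; the bridge-to-deck distance now measures 166 mm as specified. I'll compute the cup's tilt from its edge points in this view.

```bash
sed -i 's/TC=np.array(.*/TC=np.array([.537,-.193]);TY=np.radians(5.5)/' h.py
python3 - <<'E'
from h import *
c=shot("scene"); ey=np.array([-np.sin(TY),np.cos(TY),0]);ex=np.array([np.cos(TY),np.sin(TY),0])
pt=np.array([*T(0,0),0]); tcp=manip.get_obs()["position"]
yc=(tcp-pt)@ey+.028
px=np.array([[258,342],[296,367],[286,273]])/4+[5,130]
o,d=ray(c,px)
for dd in d:
    k=(yc-(o-pt)@ey)/(dd@ey);P=o+k*dd; print(((P-pt)@ex).round(4),P[2].round(4))
print("tcp",(tcp-pt)@ex,tcp[2])
E
```

```text
0.0097 0.074
-0.0257 0.0208
-0.0749 0.0495
tcp -0.018097942963150225 0.05274998416548904
```

Call:
arm_command(
  series="1 -0.004 0 -0.002 0; 1 -0.004 0 -0.002 0; 1 -0.005 0 0 0; 1 -0.005 0 0 0; 1 -0.005 0 0 0; 1 0 0 0 0; 1 0 0 0 0; 1 0 0 0 0; 1 0 0 0 0; 1 0 0 0 0",
  newtons=22,
)

```text
clock: 15.5
position: [0.5228, -0.2902, 0.0557]
ee_rot: [0.999, 0.049, 0.006, 0.001]
ft_force: [15.4, 2.5, 11.1]
grip_width: 0.651
grasp_force: 40.5
```

Run:
```python
from h import *
c=shot("scene");save(c,"s5.png",4,(5,130,195,270))
o=manip.get_obs();pt=np.array([*T(0,0),0]);ex=np.array([np.cos(TY),np.sin(TY),0]);print((o["position"]-pt)@ex,o["position"][2])
g=shot("top")["pixels"].astype(int).sum(2);print(g[206:222,330].tolist())
```

```text
-0.023500226131904015 0.0556356825705768
[288, 288, 283, 284, 293, 279, 278, 285, 298, 276, 195, 142, 307, 456, 469, 458]
```

View pics/s5.png

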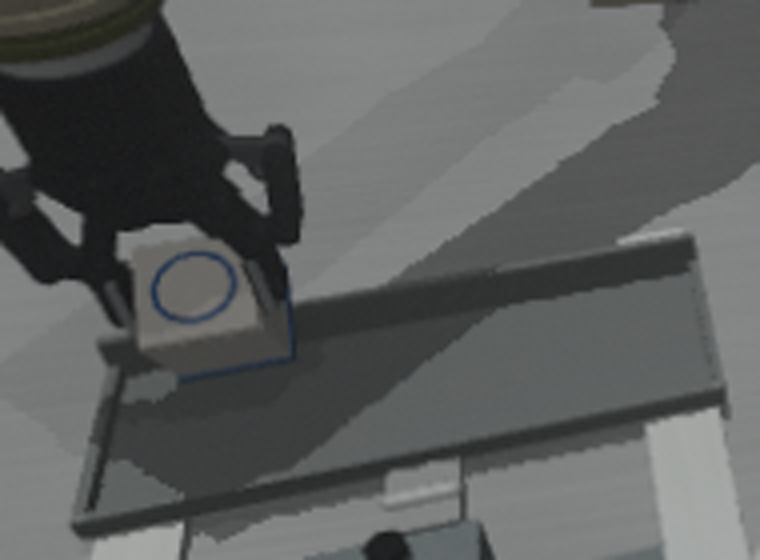

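The scene view shows the tray at its stop and the cup, ring centre at display px (195,287), still about 30° tilted. That matches the contact geometry. I'll slide the lip toward the middle of the mouth face, press down again for more tilt, and measure the tilt numerically from the ring centre.

Call:
arm_command(
  series="1 -0.004 0 -0.007 0; 1 -0.003 0 -0.007 0; 1 0 0 0 0; 1 0.001 0 0.004 0; 1 0.001 0 0.004 0; 1 0.002 0 0.004 0; 1 0.002 0 0.003 0; 1 0.002 0 0.003 0; 1 0 0 0 0; 1 0 0 0 0",
)

```text
clock: 16.85
position: [0.5216, -0.2909, 0.0549]
ee_rot: [0.999, 0.048, 0.005, 0.001]
ft_force: [6.8, 5.2, 26.6]
grip_width: 0.648
grasp_force: 45.4
```

```bash
cat >> h.py <<'E'
def tilt(ang=5.5,off=.004):
    """tilt of held cup in the vertical plane through the TCP along direction ang (deg), from base-ring centre in scene view"""
    c=shot("scene");o=manip.get_obs();p=o["position"];a=np.radians(ang)
    ux=np.array([np.cos(a),np.sin(a),0]);uy=np.array([-np.sin(a),np.cos(a),0])
    hsv=cv2.cvtColor(c["pixels"],cv2.COLOR_RGB2HSV);m=cv2.inRange(hsv,(100,70,40),(130,255,255))
    q=proj(c,p)[0];res=[]
    for k in cv2.findContours(m,cv2.RETR_EXTERNAL,cv2.CHAIN_APPROX_NONE)[0]:
        x,y,w,h=cv2.boundingRect(k)
        if len(k)<10 or np.hypot(x+w/2-q[0],y+h/2-q[1])>45: continue
        (u,v),ax,_=cv2.fitEllipse(k);O,d=ray(c,[[u,v]]);d=d[0];t=((p-O)@uy)/(d@uy);P=O+t*d-p-[0,0,off]
        dx=P@ux;res.append(((round(u),round(v),w,h),round(np.degrees(np.arctan2(dx,P[2])),1),"r",round(np.hypot(dx,P[2])*1000,1)))
    print("tcp",p.round(4),"F",o["ft_force"].round(1),"grip",round(o["grasp_force"],1),"px",q.round(),res);return c
E
python3 -c "
from h import *
tilt()
print(((manip.get_obs()['position']-[*T(0,0),0])@[np.cos(TY),np.sin(TY),0]).round(4))"
```

```text
tcp [ 0.5216 -0.2909  0.0549] F [ 6.5  5.1 26.9] grip 45.4 px [ 59. 214.] [((52, 180, 4, 14), np.float64(-39.2), 'r', np.float64(70.5)), ((53, 201, 22, 19), np.float64(4.2), 'r', np.float64(35.2))]
-0.0247
```

Run:
```python
from h import *
c=shot("scene");p=manip.get_obs()["position"];ey=np.array([-np.sin(TY),np.cos(TY),0]);ex=np.array([np.cos(TY),np.sin(TY),0])
px=np.array([[284,312],[258,340],[296,367],[286,273],[240,250]])/4+[5,130]
o,d=ray(c,px)
for dd,y in zip(d,(.036,.028,.028,.028,.028)):
    k=((p-o)@ey+y)/(dd@ey);P=o+k*dd; print(((P-p)@ex).round(4),(P-p)[2].round(4))
```

```text
0.0038 0.0107
0.0321 0.0185
-0.0022 -0.0352
-0.0515 -0.0065
0.0005 0.0543
```

Call:
arm_command(
  series="1 0 0 -0.09 0; 1 0 0 -0.09 0; 1 -0.01 -0.127 0 0; 1 -0.01 -0.127 0 0; 1 -0.01 -0.127 0 0; 1 -0.01 -0.127 0 0; 1 -0.01 -0.127 0 0; 1 -0.01 -0.127 0 0; 1 -0.01 -0.127 0 0; 1 0 0 0 0",
)

```text
clock: 18.2
position: [0.4545, 0.0642, 0.1226]
ee_rot: [0.999, 0.05, -0.0, -0.0]
ft_force: [0.0, -0.5, -0.9]
grip_width: 0.651
grasp_force: 41.9
```

Run:
```python
from h import *
c=tilt();go([.46,.06,.041],-84.5)
q=proj(c,manip.get_obs()["position"])[0].astype(int);print(q);save(c,"s6.png",5,(q[0]-50,q[1]-55,q[0]+50,q[1]+45))
```

```text
tcp [0.455  0.0619 0.1226] F [-0.3 -0.9 -1.1] grip 41.9 px [217. 154.] [((82, 257, 11, 10), np.float64(51.1), 'r', np.float64(1285.0)), ((217, 140, 14, 15), np.float64(18.5), 'r', np.float64(44.5))]
t 18.2 tcp [0.455  0.0619 0.1226] yaw -84.4 | shift now [0.012 0.006 0.204] | after spin [0.012 0.006 0.204] spin 0.001 | F [-0.3 -0.9 -1.1] w 0.651 g 41.9
[217 153]
```

View pics/s6.png

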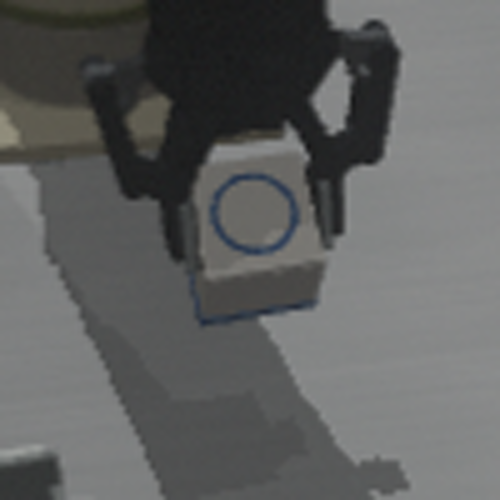

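This view shows the cup held tilted about 32° (ring at crop px (255,213)). The fingertips, at (335,245), look higher than the TCP plus 19 mm should put them, so I'll check that.

Run:
```python
from h import *
print(manip.tips_ahead)
s=shot("scene");t=shot("top");o=manip.get_obs();p=o["position"];R=Rn.from_quat(o["ee_rot"]).as_matrix()
print(p,o["joint_pos"].round(3))
# ring centre triangulated in both views
for n,c in(("s",s),("t",t)):
    hsv=cv2.cvtColor(c["pixels"],cv2.COLOR_RGB2HSV);m=cv2.inRange(hsv,(100,60,40),(130,255,255));q=proj(c,p)[0]
    print(n,q.round(1),[(cv2.boundingRect(k),np.round(cv2.minEnclosingCircle(k)[0],1)) for k in cv2.findContours(m,0,cv2.CHAIN_APPROX_NONE)[0] if len(k)>6 and np.hypot(*(k[0,0]-q))<50])
o_,d=ray(s,[[234.6,147.4],[204,150]])
for dd,y in zip(d,(-.036,.036)):
    for dx in(0,-.011,.011):
        n=R[:,1];tt=((p+R[:,0]*dx-o_)@R[:,0])/(dd@R[:,0]);P=o_+tt*dd-p;print("tip",dx,(R.T@P).round(4))
```

```text
0.019
[0.45553626 0.05979133 0.12274028] [-0.892  0.034  0.683  2.033 -0.024  1.083 -1.675]
s [216.5 154. ] [((205, 157, 23, 6), array([216. , 158.5])), ((208, 133, 18, 16), array([216.5, 140.3]))]
t [285.4 212.2] [((274, 236, 10, 2), array([278.5, 236. ])), ((274, 229, 1, 5), array([274., 231.])), ((273, 220, 1, 8), array([273. , 223.5]))]
tip 0 [-0.     -0.0445 -0.0107]
tip -0.011 [-0.011  -0.047  -0.0032]
tip 0.011 [ 0.011  -0.042  -0.0182]
tip 0 [-0.      0.0282 -0.0166]
tip -0.011 [-0.011   0.0269 -0.0092]
tip 0.011 [ 0.011   0.0296 -0.024 ]
```

Run:
```python
from h import *
s=shot("scene");o=manip.get_obs();p=o["position"];print(p,proj(s,p).round(1))
hsv=cv2.cvtColor(s["pixels"],cv2.COLOR_RGB2HSV);m=cv2.inRange(hsv,(100,60,40),(130,255,255))
for k in cv2.findContours(m,0,cv2.CHAIN_APPROX_NONE)[0]:
    x,y,w,h=cv2.boundingRect(k)
    if 8<w<40 and 8<h<30: print("blue",(x,y,w,h),(x+w/2,y+h/2),onplane(s,[[x+w/2-.5,y+h/2-.5]],.06)[0].round(4))
print("expect",proj(s,[[.4755,.3164,.06],[.6356,.2335,.06]]).round(1))
# base plate corners of the robot (z~0.01) sanity in both views
```

```text
[0.45567827 0.05946718 0.12277039] [[216.3 154.1]]
blue (288, 232, 35, 17) (305.5, 240.5) [0.7022 0.208  0.06  ]
blue (299, 211, 18, 12) (308.0, 217.0) [0.6382 0.2338 0.06  ]
blue (304, 180, 28, 15) (318.0, 187.5) [0.5466 0.2882 0.06  ]
blue (207, 133, 18, 16) (216.0, 141.0) [0.2974 0.071  0.06  ]
expect [[318.9 168.2]
 [307.  215.7]]
```

The rotation centre, the corner positions and the tips in the image all suggest the pads hold the cup near its base, about 25 mm behind the TCP. That means the mouth edge is already under the pivot. Rolling it on the rigid table now.

Call:
arm_command(
  series="1 0 0 0.09 0; 1 0 0 0.07 0; 1 0 0 0.04 0; 1 0 0 0.015 0; 1 0 0 0.008 0; 1 0 0 0.004 0; 1 0 0 0 0; 1 0 0 0 0; 1 0 0 0 0; 1 0 0 0 0",
)

```text
clock: 19.65
position: [0.4558, 0.0609, 0.0322]
ee_rot: [0.999, 0.047, 0.0, -0.0]
ft_force: [0.3, 0.4, -1.2]
grip_width: 0.648
grasp_force: 41.9
```

```bash
python3 -c "
from h import *
tilt()"
```

```text
tcp [0.4558 0.0609 0.0322] F [ 0.  -0.1 -1.4] grip 41.9 px [219. 184.] [((215, 179, 9, 3), np.float64(-120.3), 'r', np.float64(65.1)), ((226, 175, 4, 9), np.float64(44.9), 'r', np.float64(135.7)), ((211, 169, 4, 8), np.float64(-111.1), 'r', np.float64(132.8))]
```

Call:
arm_command(
  series="1 0 0 0.006 0; 1 0 0 0.006 0; 1 0.004 0 0.003 0; 1 0.005 0 0.003 0; 1 0.01 0 0.003 0; 1 0.01 0 0.002 0; 1 0.01 0 0.002 0; 1 0.01 0 0.002 0; 1 0 0 0 0; 1 0 0 0 0",
)

```text
clock: 20.95
position: [0.4748, 0.0627, 0.0213]
ee_rot: [0.999, 0.047, -0.001, -0.0]
ft_force: [-3.2, 0.6, 5.8]
grip_width: 0.65
grasp_force: 46.8
```

```bash
python3 -c "
from h import *
tilt()"
```

```text
tcp [0.4748 0.0627 0.0213] F [-3.   0.4  6.2] grip 46.8 px [221. 192.] [((228, 183, 4, 9), np.float64(43.6), 'r', np.float64(136.0)), ((219, 180, 7, 15), np.float64(-43.0), 'r', np.float64(26.5))]
```

Call:
arm_command(
  series="1 0.01 0 0 0; 1 0.01 0 0 0; 1 0.01 0 0 0; 1 0.01 0 0 0; 1 0 0 0.002 0; 1 0 0 0.002 0; 1 0 0 0 0; 1 0 0 0 0; 1 0 0 0 0; 1 0 0 0 0",
)

```text
clock: 22.25
position: [0.492, 0.0643, 0.0206]
ee_rot: [0.999, 0.047, 0.001, -0.0]
ft_force: [-2.8, -1.3, 13.3]
grip_width: 0.648
grasp_force: 48.1
```

Run:
```python
from h import *
c=tilt();q=proj(c,manip.get_obs()["position"])[0].astype(int)
save(c,"s7.png",5,(q[0]-60,q[1]-60,q[0]+60,q[1]+50))
```

```text
tcp [0.492  0.0643 0.0207] F [-2.  -0.2 13.7] grip 48.1 px [223. 196.] [((222, 184, 16, 9), np.float64(5.9), 'r', np.float64(39.6)), ((222, 185, 16, 9), np.float64(1.8), 'r', np.float64(33.2))]
```

View pics/s7.png

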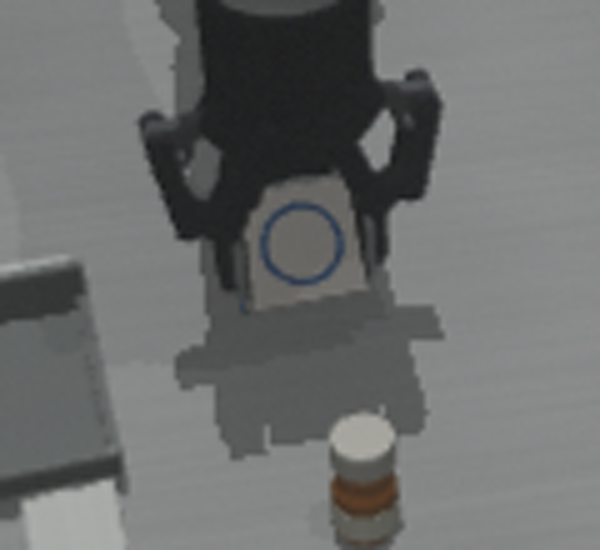

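The view shows the cup rolled well over: the base faces the camera (ring at crop px (302,243)) with its lower edge almost on the table, and the fingertips are clear of the surface. Rolling a little further.

Call:
arm_command(
  series="1 0.008 0 0.003 0; 1 0.008 0 0.003 0; 1 0.008 0 0.003 0; 1 0.008 0 0.004 0; 1 0.005 0 0.004 0; 1 0.002 0 0.004 0; 1 0 0 0 0; 1 0 0 0 0; 1 0 0 0 0; 1 0 0 0 0",
)

```text
clock: 23.55
position: [0.507, 0.0657, 0.0117]
ee_rot: [0.999, 0.047, 0.0, -0.0]
ft_force: [-2.1, -0.1, 8.9]
grip_width: 0.648
grasp_force: 48.9
```

```bash
cat >> h.py <<'E'
def base(yw=5.5,dump=True):
    """base-face quad of the held/lying cup near the TCP in scene view -> ring bbox, ellipse axes"""
    c=shot("scene");p=manip.get_obs()["position"];q=proj(c,p)[0]
    a=c["pixels"].astype(int);m=((a[...,2]-a[...,0]>12)&(a[...,2]>50)).astype(np.uint8)
    m=cv2.morphologyEx(m,cv2.MORPH_CLOSE,np.ones((3,3)))
    for k in cv2.findContours(m,0,cv2.CHAIN_APPROX_NONE)[0]:
        r=cv2.boundingRect(k)
        if len(k)>8 and abs(r[0]+r[2]/2-q[0])<40 and abs(r[1]+r[3]/2-q[1])<45: print("blue",r,[np.round(v,1) for v in cv2.fitEllipse(k)])
    return c
E
python3 -c "
from h import *
base();o=manip.get_obs();print(o['position'],o['ft_force'],proj(shot('scene'),o['position']))"
```

```text
blue (216, 183, 16, 16) [array([223.4, 190.7]), array([15.3, 15.9]), np.float64(36.1)]
[0.5069544  0.06570889 0.01172565] [-1.29702519 -1.02302564  8.03203674] [[224.212903 202.684949]]
```

Call:
arm_command(
  series="1 0.008 0 0.004 0; 1 0.008 0 0.004 0; 0 0 0 0 0; 0 0 0 0 0; 0 0 0 0 0; 0 0 0 0 0; 0 0 0 0 0; 0 0 0 0 0; 0 0 0 0 0; 0 0 0 0 0",
)

```text
clock: 24.9
position: [0.5131, 0.0663, 0.0081]
ee_rot: [0.999, 0.047, 0.0, -0.0]
ft_force: [0.1, 0.2, 0.9]
grip_width: 1.002
grasp_force: 0.0
```

```bash
python3 -c "
from h import *
c=base();o=manip.get_obs();print(o['position'],o['ft_force'],o['grip_width'],proj(c,o['position']))"
```

```text
blue (218, 197, 16, 13) [array([225.7, 203. ]), array([11.4, 15.5]), np.float64(69.5)]
blue (209, 188, 2, 11) [array([209.5, 193. ]), array([0., 1.]), np.float64(0.0)]
[0.51309072 0.0663195  0.00811782] [0.31449093 0.42344008 0.28041898] 1.0006319418954837 [[224.85797239 205.38632017]]
```

Call:
arm_command(
  series="0 0 0 0.004 0; 0 0 0 0.004 0; 0 0 0 0.004 0; 0 0 0 0 0; 0 0 0 0 0; 0 0 0 0 0; 0 0 0 0 0; 0 0 0 0 0; 0 0 0 0 0; 0 0 0 0 0",
)

```text
clock: 26.2
position: [0.5131, 0.0663, 0.0033]
ee_rot: [0.999, 0.047, 0.0, -0.0]
ft_force: [0.5, -0.1, 0.7]
grip_width: 0.997
grasp_force: 0.0
```

```bash
python3 -c "
from h import *
c=shot('scene');p=onplane(c,[[225.7,203]],.028)[0];o=manip.get_obs();print('ring at',p,o['position'])
print('ring centre minus tcp along tool x',((p-o['position'])@[np.cos(TY),np.sin(TY),0]).round(4))"
```

```text
ring at [0.52649093 0.06757812 0.028     ] [0.51307417 0.06630234 0.00330102]
ring centre minus tcp along tool x 0.0135
```

Call:
arm_command(
  series="0 0 0 0.007 0; 0 0 0 0.007 0; 0 0 0 0 0; 0 0 0 0.007 0; 0 0 0 0.007 0; 0 0 0 0 0; 0 0 0 0 0; 0 0 0 0 0; 0 0 0 0 0; 0 0 0 0 0",
)

```text
clock: 27.5
position: [0.5131, 0.0663, -0.0078]
ee_rot: [0.999, 0.047, 0.0, -0.0]
ft_force: [-0.4, 0.0, -0.6]
grip_width: 0.996
grasp_force: 0.0
```

Call:
arm_command(
  series="0 0 0 0.007 0; 0 0 0 0.007 0; 0 0 0 0 0; 0 0 0 0.007 0; 0 0 0 0.007 0; 0 0 0 0 0; 0 0 0 0 0; 0 0 0 0 0; 0 0 0 0 0; 0 0 0 0 0",
)

```text
clock: 28.75
position: [0.5131, 0.0663, -0.0191]
ee_rot: [0.999, 0.047, 0.0, -0.0]
ft_force: [-0.1, 0.8, 1.1]
grip_width: 1.0
grasp_force: 0.0
```

The probe shows the open fingertips only reach the table at a reported z of about −0.019, so true heights are about 25 mm above reported. That matches the pivot evidence. The cup now lies on its side with its base towards +x.

For the second quarter turn I'll grip near the leading top edge and roll it over its front corner by dragging it along the table, with no ledge.

Call:
arm_command(
  series="0 0.007 0 -0.03 0; 0 0.007 0 -0.03 0; 0 0 0 -0.025 0; 0 0 0 0 0; 1 0 0 0 0; 1 0 0 0 0; 1 0 0 0 0; 1 0 0 0 0; 1 0 0 0 0; 1 0 0 0 0",
  newtons=20,
)

```text
clock: 30.0
position: [0.5186, 0.0668, 0.0148]
ee_rot: [0.999, 0.047, -0.0, -0.0]
ft_force: [-0.6, 0.6, -1.2]
grip_width: 0.656
grasp_force: 21.9
```

Call:
arm_command(
  series="1 0.002 0 0.006 0; 1 0.01 0 0.004 0; 1 0.01 0 0 0; 1 0.01 0 0 0; 1 0.008 0 0.002 0; 1 0.008 0 0.002 0; 1 0.008 0 0.003 0; 1 0 0 0 0; 1 0 0 0 0; 1 0 0 0 0",
)

```text
clock: 31.25
position: [0.541, 0.069, 0.0085]
ee_rot: [0.999, 0.047, 0.0, -0.0]
ft_force: [-2.6, -0.4, 5.4]
grip_width: 0.647
grasp_force: 26.5
```

```bash
python3 -c "
from h import *
c=base();o=manip.get_obs();print(o['position'],o['ft_force'],o['grip_width'],proj(c,o['position']))"
```

```text
blue (227, 203, 8, 5) [array([234. , 202.9]), array([2.5, 2.7]), np.float64(133.1)]
[0.5410209  0.06894717 0.00851697] [-2.34103853 -0.43130718  6.11825226] 0.6477232576816582 [[227.46010237 212.90425864]]
```

Call:
arm_command(
  series="1 0.008 0 0.004 0; 1 0.008 0 0.006 0; 1 0.008 0 0.007 0; 1 0.006 0 0.008 0; 1 0.006 0 0.008 0; 1 0.003 0 0.006 0; 1 0 0 0 0; 1 0 0 0 0; 1 0 0 0 0; 1 0 0 0 0",
)

```text
clock: 32.55
position: [0.5596, 0.0707, -0.0051]
ee_rot: [0.999, 0.047, 0.003, -0.001]
ft_force: [2.5, 0.1, 15.6]
grip_width: 0.653
grasp_force: 28.9
```

Run:
```python
from h import *
c=base();o=manip.get_obs();p=o["position"];print(p,o['ft_force'],o["torque"],o['grip_width'],proj(c,p))
# predicted mouth-rim outline pixel of an upright cup here vs. seen colours
import sys
q=proj(c,p)[0].astype(int);a=c["pixels"][q[1]-30:q[1]+14:2,q[0]-3:q[0]+4].mean(1).astype(int);print([(q[1]-30+2*i,*map(int,v)) for i,v in enumerate(a)])
```

```text
[ 0.5595626   0.070701   -0.00515669] [ 2.81274508 -0.29462262 15.95260387] [-0.09230242 -0.05649972  0.00805399] 0.6516828805747786 [[229.50317064 222.22435016]]
[(np.int64(192), 34, 35, 35), (np.int64(194), 34, 34, 35), (np.int64(196), 34, 35, 36), (np.int64(198), 66, 65, 65), (np.int64(200), 105, 103, 100), (np.int64(202), 104, 103, 100), (np.int64(204), 105, 104, 100), (np.int64(206), 105, 104, 101), (np.int64(208), 105, 104, 100), (np.int64(210), 104, 103, 100), (np.int64(212), 82, 82, 82), (np.int64(214), 78, 80, 79), (np.int64(216), 78, 80, 79), (np.int64(218), 79, 81, 80), (np.int64(220), 95, 95, 93), (np.int64(222), 101, 101, 98), (np.int64(224), 133, 132, 128), (np.int64(226), 126, 125, 121), (np.int64(228), 89, 89, 86), (np.int64(230), 85, 85, 82), (np.int64(232), 79, 68, 59), (np.int64(234), 82, 66, 55)]
```

Call:
arm_command(
  series="0.5 0 0 0 0; 0 0 0 0 0; 0 0 0 0 0; 0 0 0 0 0; 0 0 0 0 0; 0 0 0 -0.1 0; 0 0 0 -0.12 0; 0 -0.05 0 -0.1 0; 0 -0.1 0 0 0; 0 -0.1 0 0 0",
)

```text
clock: 33.85
position: [0.456, 0.0608, 0.1206]
ee_rot: [0.999, 0.047, 0.0, -0.0]
ft_force: [0.4, 0.6, 0.3]
grip_width: 0.999
grasp_force: 0.0
```

```bash
cat >> h.py <<'E'
def find(c,z=.06,thr=125,lo=350,hi=1500,show=True):
    """bright-white blobs in the top view -> rect on plane z (mm) : centre,size,angle"""
    a=c["pixels"].astype(int);m=(a.min(2)>thr).astype(np.uint8)
    b=(a[...,2]-a[...,0]>15)&(a[...,2]>60)
    m|=b.astype(np.uint8);n,l,st,ce=cv2.connectedComponentsWithStats(m);out=[]
    for i in range(1,n):
        if lo<st[i][4]<hi and st[i][2]<45 and st[i][3]<45:
            k=max(cv2.findContours((l==i).astype(np.uint8),0,cv2.CHAIN_APPROX_NONE)[0],key=cv2.contourArea).reshape(-1,2)
            R=cv2.minAreaRect((onplane(c,k,z)[:,:2]*1000).astype(np.float32));out.append((ce[i].round(),st[i][4],[np.round(v,1) for v in R]))
    return out
E
python3 - <<'E'
from h import *
c=shot("top")
for v,P,R in[(x[:2],x[2],x[3]) for x in cups(c)]: print("ring",np.round(v),P,np.round(R[1]),round(R[2],1))
for f in find(c,lo=150): print(f)
print(jars(c)); save(c,"t3.png",2.2,(120,90,420,300))
E
```

```text
ring [178. 205.] [0.4755 0.3164 0.06  ] [54. 55.] 2.0
ring [216. 142.] [0.6356 0.2335 0.06  ] [54. 54.] 29.8
(array([31.,  3.]), np.int32(249), [array([995.6, 736.1]), array([ 17.3, 100.5]), np.float64(3.1)])
(array([72.,  4.]), np.int32(318), [array([998.5, 628. ]), array([ 23.1, 100.5]), np.float64(2.9)])
(array([114.,   5.]), np.int32(400), [array([1001.1,  519.5]), array([ 28.9, 101.1]), np.float64(2.7)])
(array([155.,   5.]), np.int32(457), [array([1003.2,  412.6]), array([ 34.7, 101.9]), np.float64(2.5)])
(array([196.,   6.]), np.int32(533), [array([1006.4,  304.9]), array([ 37.6, 102.5]), np.float64(2.4)])
(array([237.,   7.]), np.int32(590), [array([1008. ,  196.9]), array([ 43.4, 102.7]), np.float64(2.2)])
(array([277.,   8.]), np.int32(642), [array([1010.6,   90.2]), array([ 46.3, 100.5]), np.float64(2.1)])
(array([318.,   8.]), np.int32(686), [array([1012.9,  -17.6]), array([ 49.2, 100.9]), np.float64(1.9)])
(array([359.,   9.]), np.int32(750), [array([1013.5, -125.8]), array([ 54.8, 102.3]), np.float64(1.7)])
(array([401.,  10.]), np.int32(781), [array([1015.2, -234.4]), 
[... 1595 characters left out ...]
, np.int32(361), [array([646.2, -41. ]), array([110.2,  37.4]), np.float64(7.3)])
(array([215., 143.]), np.int32(484), [array([633.1, 234.7]), array([60. , 59.9]), np.float64(30.0)])
(array([178., 205.]), np.int32(512), [array([475.9, 316.5]), array([56.2, 54.5]), np.float64(0.9)])
(array([442., 220.]), np.int32(276), [array([ 460.7, -319. ]), array([41.4, 37.8]), np.float64(5.1)])
(array([  4., 375.]), np.int32(190), [array([ 86.3, 668.1]), array([49.7, 25.7]), np.float64(9.2)])
[(array([ 2.4, 13.1]), np.int32(55), array([0.9642, 0.8022, 0.058 ])), (array([215.4, 142.4]), np.int32(120), array([0.6365, 0.234 , 0.058 ])), (array([154.1, 158.6]), np.int32(86), array([0.5891, 0.3828, 0.058 ]))]
```

```bash
cat >> h.py <<'E'
def rims(c,z=.06,lim=(20,75)):
    """blue closed rims/edges on plane z"""
    a=c["pixels"].astype(int);m=((a[...,2]-a[...,0]>8)&(a[...,2]>a[...,1]+3)&(a[...,2]>45)).astype(np.uint8)
    m=cv2.morphologyEx(m,cv2.MORPH_CLOSE,np.ones((3,3)));out=[]
    for k in cv2.findContours(m,0,cv2.CHAIN_APPROX_NONE)[0]:
        if len(k)<16: continue
        R=cv2.minAreaRect((onplane(c,k.reshape(-1,2),z)[:,:2]*1000).astype(np.float32))
        if lim[0]<max(R[1])<lim[1]+10 and .2<R[0][0]/1000<.8: out.append((cv2.boundingRect(k),np.round(R[0],1),np.round(R[1],1),round(R[2],1)))
    return out
E
python3 -c "
from h import *
c=shot('scene')
for r in rims(c): print(r)
c=shot('top'); print('top')
for r in rims(c): print(r)"
```

```text
((288, 232, 36, 17), array([703.4, 209.4]), array([72.5, 40.4]), 74.6)
((299, 210, 19, 13), array([636.6, 235.1]), array([39.4, 37.2]), 79.1)
((213, 191, 31, 23), array([556.8,  69.9]), array([64.3, 60.1]), 5.3)
((303, 180, 29, 15), array([553.4, 276.4]), array([74.6, 39.9]), 47.0)
((312, 164, 16, 10), array([476.8, 317.6]), array([39.2, 38.3]), 79.3)
top
((169, 205, 24, 16), array([455.8, 308.4]), array([36.6, 55.1]), 3.6)
((170, 196, 17, 18), array([475.9, 315.8]), array([42. , 38.6]), 4.1)
((202, 145, 30, 19), array([600.8, 234.4]), array([75.8, 37.8]), 75.6)
((207, 134, 17, 17), array([636. , 234.2]), array([39.6, 41.7]), 82.3)
```

The scene rim mask gives a closed 56 mm square at z=0.06, at (0.557, 0.070) with yaw 5°. So the first cup stands mouth-up on the table, and the same drag technique should do both turns for the other cups. Next I'll pick it up and put it on the tray.

```bash
python3 -c "
from h import *
go([.557,.070,.010],-84.7); print(T(0,-.095)-[.557,.070],np.array([[np.cos(TY),np.sin(TY)],[np.sin(TY),-np.cos(TY)]])@(T(0,-.095)-[.557,.070])/.4)"
```

```text
t 34.0 tcp [0.4556 0.0613 0.1206] yaw -84.6 | shift now [0.255 0.003 0.276] | after spin [0.255 0.002 0.276] spin 0.001 | F [ 0.4 -0.2 -0.1] w 0.997 g 0.0
[-0.01089465 -0.35756264] [-0.11278839  0.88718071]
```

Call:
arm_command(
  series="0 0.1 0.002 0 0; 0 0.1 0 0 0; 0 0.055 0 0 0; 0 0 0 0.08 0; 0 0 0 0.1 0; 0 0 0 0.06 0; 0 0 0 0.036 0; 0 0 0 0 0; 1 0 0 0 0; 1 0 0 0 0",
  newtons=25,
)

```text
clock: 35.25
position: [0.5595, 0.07, 0.0112]
ee_rot: [0.999, 0.047, 0.001, -0.0]
ft_force: [0.5, -0.2, -1.5]
grip_width: 0.652
grasp_force: 27.4
```

Call:
arm_command(
  series="1 0 0 0 0; 1 0 0 0 0; 1 0 0 0 0; 1 0 0 -0.1 0; 1 0 0 -0.1 0; 1 0 0.1 0 0; 1 -0.02 0.11 0 0; 1 -0.02 0.11 0 0; 1 -0.02 0.11 0 0; 1 -0.02 0.11 0 0",
)

```text
clock: 36.5
position: [0.5468, -0.1494, 0.0904]
ee_rot: [0.999, 0.047, 0.0, -0.0]
ft_force: [1.1, 0.2, -0.4]
grip_width: 0.653
grasp_force: 27.5
```

Call:
arm_command(
  series="1 -0.02 0.11 0 0; 1 -0.013 0.11 0 0; 1 0 0.11 0 0; 1 0 0.017 0 0; 1 0 0 0 0; 1 0 0 0.08 0; 1 0 0 0.05 0; 1 0 0 0.02 0; 1 0 0 0 0; 1 0 0 0 0",
)

```text
clock: 37.75
position: [0.5475, -0.2879, 0.031]
ee_rot: [0.999, 0.047, 0.001, 0.0]
ft_force: [0.6, -0.3, -1.3]
grip_width: 0.651
grasp_force: 27.4
```

```bash
python3 -c "
from h import *
go([*T(0,-.095),.026],-84.6)
c=shot('scene')
for r in rims(c,.076): print(r)"
```

```text
t 37.8 tcp [ 0.5475 -0.2879  0.031 ] yaw -84.6 | shift now [-0.004 -0.001  0.012] | after spin [-0.004 -0.001  0.012] spin 0.0 | F [ 0.6 -0.3 -1.3] w 0.651 g 27.4
((287, 232, 37, 17), array([716.3, 202.6]), array([72.4, 39.2]), 74.6)
((299, 210, 19, 13), array([651.8, 228.7]), array([38.6, 36.1]), 79.1)
((36, 203, 35, 24), array([ 541.2, -289.6]), array([66.7, 62.1]), 5.0)
((303, 180, 29, 15), array([571. , 268.6]), array([72.4, 38.7]), 47.0)
((312, 164, 16, 10), array([496.7, 308.5]), array([38. , 37.1]), 79.3)
```

Call:
arm_command(
  series="1 -0.004 0 0.006 0; 1 0 0 0.005 0; 1 0 0 0 0; 0.2 0 0 0 0; 0.2 0 0 0 0; 0.2 0 0 -0.08 0; 0.2 0 0 -0.12 0; 0 0 -0.12 -0.1 0; 0 0 -0.14 0 0; 0 0 -0.14 0 0",
)

```text
clock: 39.05
position: [0.5301, -0.127, 0.146]
ee_rot: [0.999, 0.047, 0.0, -0.0]
ft_force: [0.5, 0.5, 0.4]
grip_width: 0.999
grasp_force: 0.0
```

Call:
arm_command(
  series="0 0 -0.14 0 0; 0 0 -0.14 0 0; 0 0 -0.14 0 0; 0 0 -0.14 0 0; 0 0 -0.14 0 0; 0 0 -0.14 0 0; 0 0 -0.14 0 0; 0 0 0 0 0; 0 0 0 0 0; 0 0 0 0 0",
)

```text
clock: 40.3
position: [0.4938, 0.2601, 0.1457]
ee_rot: [0.999, 0.046, 0.0, 0.0]
ft_force: [-0.2, -1.0, 0.9]
grip_width: 0.998
grasp_force: 0.0
```

Run:
```python
from h import *
s=shot("scene");t=shot("top")
for r in rims(s,.076): print("s76",r)
for r in rims(s): print("s60",r)
for x in cups(t): print("ring",x[2],np.round(x[3][1]),round(x[3][2],1))
print(find(t,.076,lo=30,hi=1200)[-6:])
go([.4945,.3167,.020],-88.5)
```

```text
s76 ((287, 232, 37, 17), array([716.3, 202.6]), array([72.4, 39.2]), 74.6)
s76 ((31, 211, 37, 29), array([ 574.3, -291.5]), array([66.6, 61.7]), 6.2)
s76 ((299, 210, 19, 13), array([651.8, 228.7]), array([38.6, 36.1]), 79.1)
s76 ((303, 180, 29, 15), array([571. , 268.6]), array([72.4, 38.7]), 47.0)
s76 ((312, 164, 16, 10), array([496.7, 308.5]), array([38. , 37.1]), 79.3)
s60 ((287, 232, 37, 17), array([703.1, 208.4]), array([74.6, 40.4]), 74.6)
s60 ((31, 211, 37, 29), array([ 556.8, -300.8]), array([68.7, 63.6]), 6.2)
s60 ((299, 210, 19, 13), array([636.6, 235.3]), array([39.8, 37.2]), 79.1)
s60 ((303, 180, 29, 15), array([553.4, 276.4]), array([74.6, 39.9]), 47.0)
s60 ((312, 164, 16, 10), array([476.8, 317.6]), array([39.2, 38.3]), 79.3)
ring [0.6357 0.2334 0.06  ] [52. 48.] 29.8
[(array([ 27., 107.]), np.int32(366), [array([724.5, 698. ]), array([93.4, 49.9]), np.float64(12.1)]), (array([217., 142.]), np.int32(382), [array([632.6, 229.8]), array([54.8, 47.7]), np.float64(30.0)]), (array([280., 150.]), np.int32(89), [array([617.7,  74.5]), array([24.3, 25. ]), np.float64(64.5)]), (array([442., 220.]), np.int32(282), [array([ 458.7, -312.9]), array([41.9, 37.4]), np.float64(5.5)]), (array([334., 227.]), np.int32(283), [array([433.6, -58.7]), array([40.4, 37.7]), np.float64(2.1)]), (array([  4., 375.]), np.int32(190), [array([ 88.8, 660.6]), array([49. , 25.3]), np.float64(9.2)])]
t 40.4 tcp [0.4937 0.2605 0.1458] yaw -84.7 | shift now [ 0.015 -0.14   0.315] | after spin [ 0.006 -0.14   0.315] spin 0.021 | F [ 0.5 -0.1  0.4] w 1.001 g 0.0
```

Run:
```python
from h import *
g=shot("top")["pixels"].astype(int).sum(2);print(g[200:222,330].tolist());print(g[150:180,340].tolist());print(g[150:215,440].tolist())
```

```text
[276, 270, 290, 281, 282, 279, 281, 276, 283, 271, 293, 274, 285, 281, 287, 243, 142, 283, 453, 460, 448, 454]
[327, 335, 341, 341, 356, 352, 347, 357, 351, 340, 359, 351, 341, 345, 335, 346, 344, 350, 330, 314, 276, 212, 182, 264, 275, 272, 269, 265, 272, 274]
[365, 377, 384, 400, 405, 406, 418, 427, 441, 443, 445, 351, 212, 173, 177, 180, 186, 181, 114, 104, 102, 90, 113, 106, 121, 126, 133, 133, 145, 153, 120, 138, 170, 192, 153, 131, 191, 247, 240, 230, 245, 236, 251, 253, 260, 252, 259, 250, 250, 260, 256, 258, 252, 248, 264, 258, 241, 259, 243, 157, 104, 265, 439, 444, 446]
```

Call:
arm_command(
  series="0 0.006 -0.1 0 0.02; 0 0 -0.04 0 0; 0 0 0 0.08 0; 0 0 0 0.1 0; 0 0 0 0.08 0; 0 0 0 0.04 0; 0 0 0 0.015 0; 0 0 0 0 0; 0 0 0 0 0; 0 0 0 0 0",
)

```text
clock: 41.7
position: [0.4919, 0.3181, 0.0205]
ee_rot: [1.0, 0.016, 0.0, -0.001]
ft_force: [-0.1, -0.1, 1.0]
grip_width: 1.001
grasp_force: 0.0
```

```bash
python3 -c "
from h import *
go([.4945,.3167,.020],-88.5)
c=shot('scene')
for r in rims(c): print(r)"
```

```text
t 41.7 tcp [0.4919 0.3181 0.0205] yaw -88.2 | shift now [0.006 0.004 0.001] | after spin [0.006 0.004 0.001] spin 0.002 | F [-0.1 -0.1  1. ] w 1.001 g 0.0
((287, 232, 37, 17), array([703.1, 208.4]), array([74.6, 40.4]), 74.6)
((31, 211, 37, 29), array([ 556.6, -300.9]), array([68.8, 63.7]), 6.0)
((299, 210, 19, 13), array([636.6, 235.1]), array([39.4, 37.2]), 79.1)
((303, 181, 29, 14), array([555.1, 277.1]), array([72.8, 38. ]), 49.9)
((312, 164, 16, 10), array([476.8, 317.6]), array([39.2, 38.3]), 79.2)
```

Call:
arm_command(
  series="0 0.006 0.004 0 0; 1 0 0 0 0; 1 0 0 0 0; 1 0 0 0 0; 1 0 0 0 0; 1 0 0 0 0; 1 0 0 -0.08 0; 1 0 0 -0.06 0; 1 0 0 0 0; 1 0 0.1 0 0",
  newtons=25,
)

```text
clock: 43.0
position: [0.4939, 0.2787, 0.0746]
ee_rot: [1.0, 0.018, -0.0, -0.0]
ft_force: [-0.8, -0.4, -1.0]
grip_width: 0.657
grasp_force: 27.3
```

```bash
python3 -c "
from h import *
go([.455,.055,.022],-88.5)"
```

```text
t 43.0 tcp [0.4939 0.2787 0.0746] yaw -87.9 | shift now [-0.118  0.555  0.131] | after spin [-0.112  0.557  0.131] spin 0.003 | F [-0.8 -0.4 -1. ] w 0.657 g 27.3
```

Call:
arm_command(
  series="1 -0.03 0.12 0 0; 1 -0.03 0.12 0 0; 1 -0.03 0.12 0 0; 1 -0.02 0.12 0 0; 1 -0.005 0.075 0 0; 1 0 0 0.05 0; 1 0 0 0.05 0; 1 0 0 0.025 0; 1 0 0 0 0; 1 0 0 0 0",
)

```text
clock: 44.25
position: [0.4565, 0.053, 0.026]
ee_rot: [1.0, 0.016, 0.0, -0.0]
ft_force: [-0.4, -0.1, -1.2]
grip_width: 0.653
grasp_force: 27.3
```

Call:
arm_command(
  series="1 0 0 0.012 0; 1 0.006 0 0.007 0; 1 0.01 0 0.002 0; 1 0.01 0 0 0; 1 0.01 0 0.002 0; 1 0.01 0 0.003 0; 1 0.01 0 0.004 0; 1 0 0 0 0; 1 0 0 0 0; 1 0 0 0 0",
  newtons=20,
)

```text
clock: 45.5
position: [0.4797, 0.054, 0.0146]
ee_rot: [1.0, 0.016, 0.001, -0.001]
ft_force: [-1.6, 1.2, 9.7]
grip_width: 0.654
grasp_force: 27.7
```

```bash
python3 -c "
from h import *
base();go([.455,.055,.022],-88.5)"
```

```text
blue (207, 194, 23, 5) [array([217.9, 196.1]), array([ 1.6, 21.9]), np.float64(81.6)]
blue (208, 171, 17, 12) [array([216. , 175.5]), array([12. , 15.1]), np.float64(79.4)]
t 45.5 tcp [0.4797 0.054  0.0146] yaw -88.2 | shift now [-0.062 -0.004 -0.019] | after spin [-0.062 -0.004 -0.019] spin 0.002 | F [-1.3  0.5  9.2] w 0.657 g 27.7
```

Call:
arm_command(
  series="1 0.006 0 0.006 0; 1 0.008 0 0.004 0; 1 0.008 0 0.003 0; 1 0.008 0 0.003 0; 1 0.008 0 0.003 0; 1 0.008 0 0.003 0; 1 0 0 0 0; 1 0 0 0 0; 1 0 0 0 0; 1 0 0 0 0",
)

```text
clock: 46.8
position: [0.497, 0.0545, 0.0051]
ee_rot: [1.0, 0.016, -0.0, -0.0]
ft_force: [-3.1, 1.6, 5.3]
grip_width: 0.647
grasp_force: 30.9
```

```bash
python3 -c "
from h import *
base();go([.455,.055,.022],-88.5)"
```

```text
blue (209, 178, 17, 12) [array([217.3, 181.6]), array([14.7, 15.4]), np.float64(61.3)]
t 46.9 tcp [0.497  0.0545 0.0051] yaw -88.2 | shift now [-0.105 -0.005 -0.042] | after spin [-0.105 -0.004 -0.042] spin 0.002 | F [-2.6  0.7  5.3] w 0.65 g 30.9
```

Call:
arm_command(
  series="1 0.008 0 0.002 0; 1 0.008 0 0.002 0; 1 0.008 0 0.002 0; 1 0.008 0 0.002 0; 1 0.008 0 0.003 0; 1 0.006 0 0.003 0; 1 0 0 0 0; 1 0 0 0 0; 1 0 0 0 0; 1 0 0 0 0",
)

```text
clock: 48.1
position: [0.5151, 0.0549, -0.0007]
ee_rot: [1.0, 0.016, -0.0, -0.0]
ft_force: [-3.2, 1.0, 6.0]
grip_width: 0.65
grasp_force: 30.0
```

```bash
python3 -c "
from h import *
base();go([.455,.055,.022],-88.5)"
```

```text
blue (211, 185, 17, 12) [array([218.7, 188.6]), array([14.2, 15.7]), np.float64(69.3)]
t 48.1 tcp [ 0.5151  0.0548 -0.0007] yaw -88.2 | shift now [-0.15  -0.005 -0.057] | after spin [-0.15  -0.004 -0.057] spin 0.002 | F [-4.7  0.3  5.7] w 0.653 g 30.0
```

Call:
arm_command(
  series="1 0.008 0 0.004 0; 1 0.008 0 0.004 0; 1 0.005 0 0.004 0; 0 0 0 0 0; 0 0 0 0 0; 0 0 0 0 0; 0 0 0 0 0; 0 0 0 0 0; 0 0 0 0 0; 0 0 0 0 0",
)

```text
clock: 49.4
position: [0.5238, 0.0551, -0.0055]
ee_rot: [1.0, 0.016, 0.0, -0.0]
ft_force: [0.5, 0.2, -1.0]
grip_width: 1.002
grasp_force: 0.0
```

```bash
python3 -c "
from h import *
c=base();go([.455,.055,.022],-88.5);print(proj(c,manip.get_obs()['position']))
for r in rims(c): print(r)"
```

```text
blue (213, 201, 17, 13) [array([221.3, 207.3]), array([11.8, 16.1]), np.float64(78.0)]
blue (207, 197, 1, 6) [array([207. , 199.4]), array([0. , 5.3]), np.float64(0.0)]
t 49.5 tcp [ 0.5238  0.055  -0.0055] yaw -88.2 | shift now [-0.172 -0.005 -0.069] | after spin [-0.172 -0.004 -0.069] spin 0.002 | F [-0.4  0.7 -0. ] w 1.003 g 0.0
[[221.13904905 212.93927062]]
((287, 232, 37, 17), array([703.1, 208.4]), array([74.6, 40.4]), 74.6)
((31, 211, 37, 29), array([ 556.8, -300.8]), array([68.7, 63.6]), 6.2)
((299, 210, 19, 13), array([636.6, 235.1]), array([39.4, 37.2]), 79.1)
((213, 201, 17, 13), array([572.1,  52.8]), array([35.7, 39.1]), 79.0)
```

```bash
python3 -c "
from h import *
c=shot('scene');p=onplane(c,[[221.3,207.3]],.028)[0];print(p);go([p[0]-.008,p[1],.015],-88.2)"
```

```text
[0.53943513 0.05539198 0.028     ]
t 49.5 tcp [ 0.5238  0.055  -0.0055] yaw -88.2 | shift now [ 0.019 -0.    -0.051] | after spin [ 0.019 -0.    -0.051] spin 0.0 | F [ 0.3 -0.3  0.2] w 1.005 g 0.0
```

Call:
arm_command(
  series="0 0.01 0 -0.025 0; 0 0.009 0 -0.026 0; 0 0 0 0 0; 1 0 0 0 0; 1 0 0 0 0; 1 0 0 0 0; 1 0 0 0 0; 1 -0.02 0 -0.03 0; 1 -0.05 0 0 0; 1 0 0 0.03 0",
  newtons=20,
)

```text
clock: 50.75
position: [0.5029, 0.0548, 0.0156]
ee_rot: [1.0, 0.016, 0.0, -0.001]
ft_force: [0.1, 1.3, -0.5]
grip_width: 0.656
grasp_force: 21.8
```

Call:
arm_command(
  series="1 0.002 0 0.006 0; 1 0.01 0 0.004 0; 1 0.01 0 0 0; 1 0.01 0 0 0; 1 0.008 0 0.002 0; 1 0.008 0 0.002 0; 1 0.008 0 0.003 0; 1 0.008 0 0.004 0; 1 0 0 0 0; 1 0 0 0 0",
)

```text
clock: 52.0
position: [0.5295, 0.0556, 0.0067]
ee_rot: [1.0, 0.016, 0.0, -0.0]
ft_force: [-2.1, 0.6, 6.5]
grip_width: 0.648
grasp_force: 28.0
```

```bash
python3 -c "
from h import *
c=base();go([.455,.055,.022],-88.5)"
```

```text
t 52.0 tcp [0.5295 0.0555 0.0067] yaw -88.2 | shift now [-0.186 -0.005 -0.038] | after spin [-0.186 -0.004 -0.038] spin 0.002 | F [-1.2  1.   7.4] w 0.653 g 28.0
```

Rolling as before; finishing the turn, then releasing and retracting.

Call:
arm_command(
  series="1 0.008 0 0.005 0; 1 0.008 0 0.006 0; 1 0.006 0 0.007 0; 1 0.006 0 0.008 0; 1 0.004 0 0.007 0; 1 0 0 0 0; 1 0 0 0 0; 0 0 0 0 0; 0 0 0 0 0; 0 0 0 0 0",
)

```text
clock: 53.3
position: [0.5415, 0.0556, -0.0071]
ee_rot: [1.0, 0.016, -0.0, 0.0]
ft_force: [0.8, -0.7, -0.1]
grip_width: 0.998
grasp_force: 0.0
```

```bash
python3 -c "
from h import *
c=shot('scene')
for r in rims(c): print(r)
go([.557,.055,.012],-88.2)"
```

```text
((287, 232, 37, 17), array([703.1, 208.4]), array([74.6, 40.4]), 74.6)
((31, 211, 37, 29), array([ 556.8, -300.8]), array([68.6, 63.6]), 6.2)
((299, 210, 19, 13), array([636.6, 235.3]), array([39.8, 37.2]), 79.1)
t 53.4 tcp [ 0.5416  0.0556 -0.007 ] yaw -88.2 | shift now [ 0.038  0.003 -0.048] | after spin [ 0.038  0.003 -0.048] spin 0.0 | F [-0.2  1.   1. ] w 1.001 g 0.0
```

Call:
arm_command(
  series="0 0 0 -0.08 0; 0 0 0 -0.12 0; 0 0 0 -0.12 0; 0 -0.1 0 0 0; 0 -0.1 0 0 0; 0 0 0 0 0; 0 0 0 0 0; 0 0 0 0 0; 0 0 0 0 0; 0 0 0 0 0",
)

```text
clock: 54.6
position: [0.462, 0.0529, 0.1211]
ee_rot: [1.0, 0.016, -0.0, 0.0]
ft_force: [0.3, -0.1, -1.0]
grip_width: 0.996
grasp_force: 0.0
```

```bash
python3 -c "
from h import *
c=shot('scene')
for r in rims(c): print(r)
go([.557,.055,.012],-88.2)"
```

```text
((287, 232, 37, 17), array([703.1, 208.4]), array([74.6, 40.4]), 74.6)
((31, 211, 37, 29), array([ 556.6, -300.9]), array([68.8, 63.7]), 6.0)
((299, 210, 19, 13), array([636.6, 235.3]), array([39.8, 37.2]), 79.1)
((207, 188, 29, 22), array([543.1,  55.5]), array([64.8, 60.2]), 1.9)
t 54.6 tcp [0.462  0.0529 0.1212] yaw -88.2 | shift now [0.238 0.002 0.273] | after spin [0.238 0.002 0.273] spin -0.0 | F [-1.  0.  1.] w 0.996 g 0.0
```

Call:
arm_command(
  series="0 0.1 0.002 0 0; 0 0.1 0 0 0; 0 0.003 0 0.08 0; 0 0 0 0.1 0; 0 0 0 0.06 0; 0 0 0 0.036 0; 0 0 0 0 0; 1 0 0 0 0; 1 0 0 0 0; 1 0 0 0 0",
  newtons=25,
)

```text
clock: 55.9
position: [0.5438, 0.0551, 0.012]
ee_rot: [1.0, 0.016, 0.001, -0.0]
ft_force: [-2.1, 0.2, 7.2]
grip_width: 0.654
grasp_force: 28.1
```

Call:
arm_command(
  series="1 0 0 0 0; 1 0 0 -0.1 0; 1 0 0 -0.1 0; 1 -0.007 0.1 0 0; 1 -0.007 0.12 0 0; 1 -0.007 0.12 0 0; 1 -0.007 0.12 0 0; 1 -0.007 0.12 0 0; 1 0 0.04 0 0; 1 0 0 0 0",
)

```text
clock: 57.15
position: [0.5366, -0.1942, 0.091]
ee_rot: [1.0, 0.015, -0.0, 0.0]
ft_force: [-0.2, 0.2, -0.8]
grip_width: 0.652
grasp_force: 27.5
```

```bash
python3 -c "
from h import *
go([*T(0,0),.0265],-84.6)"
```

```text
t 57.1 tcp [ 0.5366 -0.1942  0.091 ] yaw -88.3 | shift now [ 0.001 -0.003  0.161] | after spin [ 0.001 -0.003  0.161] spin -0.021 | F [-0.2  0.2 -0.8] w 0.652 g 27.5
```

Call:
arm_command(
  series="1 0 -0.003 0.08 0; 1 0 0 0.05 0; 1 0 0 0.027 -0.01; 1 0 0 0 -0.01; 0.3 0 0 0 0; 0.2 0 0 0 0; 0.2 0 0 -0.08 0; 0.2 0 0 -0.12 0; 0 0 0 -0.1 -0.05; 0 0 0 0 -0.05",
)

```text
clock: 58.4
position: [0.5385, -0.193, 0.1516]
ee_rot: [0.979, 0.205, 0.003, 0.001]
ft_force: [-0.5, 0.5, -0.0]
grip_width: 1.001
grasp_force: 0.0
```

```bash
python3 -c "
from h import *
s=shot('scene')
for r in rims(s,.076): print(r)
t=shot('top')
for x in cups(t): print('ring',x[2],np.round(x[3][1]),round(x[3][2],1))
go([.652,.243,.12],-60.2)"
```

```text
((288, 232, 36, 17), array([716.6, 203.6]), array([70.4, 39.2]), 74.6)
((31, 211, 37, 29), array([ 575.2, -291.4]), array([66.8, 61.7]), 6.3)
((299, 210, 19, 13), array([651.7, 228.5]), array([38.2, 36.1]), 79.1)
((89, 194, 32, 24), array([ 536.6, -191.7]), array([65. , 60.8]), 4.8)
ring [0.6356 0.2335 0.06  ] [56. 59.] 30.0
t 58.5 tcp [ 0.5371 -0.1923  0.1489] yaw -66.5 | shift now [ 0.697 -0.883  0.073] | after spin [ 0.79  -0.802  0.073] spin -0.035 | F [-0.7  0.9 -0.6] w 0.996 g 0.0
```

Call:
arm_command(
  series="0 0 0 0 -0.035; 0 0.09 -0.09 0 0; 0 0.1 -0.1 0 0; 0 0.1 -0.1 0 0; 0 0.1 -0.1 0 0; 0 0.1 -0.1 0 0; 0 0.1 -0.1 0 0; 0 0.1 -0.1 0 0; 0 0.1 -0.112 0 0; 0 0 0 0 0",
)

```text
clock: 59.75
position: [0.6508, 0.2499, 0.1459]
ee_rot: [0.966, 0.258, -0.001, -0.001]
ft_force: [-0.4, -0.9, -0.5]
grip_width: 0.999
grasp_force: 0.0
```

Call:
arm_command(
  series="0 0 0 0.05 0; 0 0 0 0.05 0; 0 0 0 0 0; 0 0 0 0 0; 0 0 0 0 0; 0 0 0 0 0; 0 0 0 0 0; 0 0 0 0 0; 0 0 0 0 0; 0 0 0 0 0",
)

```text
clock: 61.0
position: [0.6523, 0.243, 0.1081]
ee_rot: [0.967, 0.256, -0.0, -0.0]
ft_force: [-0.4, 0.5, 0.4]
grip_width: 0.998
grasp_force: 0.0
```

```bash
python3 -c "
from h import *
s=shot('scene')
for r in rims(s): print(r)
go([.652,.243,.020],-60.2)"
```

```text
((287, 232, 37, 17), array([703.1, 208.4]), array([74.6, 40.4]), 74.6)
((31, 211, 37, 29), array([ 557.7, -300.6]), array([68.8, 63.8]), 6.3)
((299, 210, 18, 13), array([636.5, 234.6]), array([38.5, 37.2]), 79.0)
((89, 194, 32, 24), array([ 517.9, -198. ]), array([67. , 62.6]), 4.8)
t 61.0 tcp [0.6523 0.243  0.1081] yaw -60.3 | shift now [-0.001 -0.     0.22 ] | after spin [-0.001 -0.     0.22 ] spin -0.001 | F [-0.3  0.1  0.1] w 1.002 g 0.0
```

Call:
arm_command(
  series="0 0 0 0.08 0; 0 0 0 0.08 0; 0 0 0 0.04 0; 0 0 0 0.02 0; 0 0 0 0 0; 1 0 0 0 0; 1 0 0 0 0; 1 0 0 0 0; 1 0 0 0 0; 1 0 0 0 0",
  newtons=25,
)

```text
clock: 62.3
position: [0.653, 0.2432, 0.0212]
ee_rot: [0.967, 0.256, 0.001, -0.0]
ft_force: [-0.2, 0.4, 5.6]
grip_width: 0.652
grasp_force: 27.6
```

Call:
arm_command(
  series="1 0 0 -0.08 0; 1 0 0 -0.08 0; 1 0 0 -0.06 0; 1 0 0 0 0.045; 1 0 0 0 0.045; 1 0 0 0 0.045; 1 0 0 0 0; 1 0 0 0 0; 1 0 0 0 0; 1 0 0 0 0",
)

```text
clock: 63.55
position: [0.6523, 0.2429, 0.1082]
ee_rot: [0.999, 0.048, 0.0, -0.0]
ft_force: [-0.2, 1.1, -0.6]
grip_width: 0.648
grasp_force: 27.4
```

```bash
python3 -c "
from h import *
go([.45,.06,.11],-84.6)"
```

```text
t 63.5 tcp [0.6523 0.2429 0.1082] yaw -84.5 | shift now [-0.547  0.407 -0.005] | after spin [-0.547  0.408 -0.005] spin 0.0 | F [-0.2  1.1 -0.6] w 0.648 g 27.4
```

Call:
arm_command(
  series="1 -0.091 0.068 0 0; 1 -0.091 0.068 0 0; 1 -0.091 0.068 0 0; 1 -0.091 0.068 0 0; 1 -0.091 0.068 0 0; 1 -0.091 0.068 0 0; 1 0 0 0.08 0; 1 0 0 0.08 0; 1 0 0 0.045 0; 1 0 0 0 0",
)

```text
clock: 64.8
position: [0.4495, 0.0594, 0.0254]
ee_rot: [0.999, 0.047, -0.001, 0.001]
ft_force: [0.1, 0.1, -0.8]
grip_width: 0.648
grasp_force: 27.3
```

Call:
arm_command(
  series="1 0 0 0.006 0; 1 0.006 0 0.01 0; 1 0.01 0 0.005 0; 1 0.01 0 0.002 0; 1 0.01 0 0.002 0; 1 0.01 0 0.003 0; 1 0.01 0 0.004 0; 1 0.008 0 0.004 0; 1 0.008 0 0.003 0; 1 0 0 0 0",
  newtons=20,
)

```text
clock: 66.05
position: [0.4807, 0.0632, 0.012]
ee_rot: [0.999, 0.047, 0.001, -0.001]
ft_force: [-1.8, -0.7, 13.4]
grip_width: 0.65
grasp_force: 36.5
```

```bash
python3 -c "
from h import *
base();go([.455,.055,.022],-84.5)"
```

```text
blue (210, 192, 22, 6) [array([220.3, 194.5]), array([ 1.5, 20.9]), np.float64(78.8)]
blue (212, 171, 16, 12) [array([219.5, 175.4]), array([12.9, 14.8]), np.float64(80.3)]
t 66.1 tcp [0.4807 0.0632 0.0121] yaw -84.6 | shift now [-0.066  0.014 -0.025] | after spin [-0.066  0.014 -0.025] spin -0.0 | F [-2.3 -0.7 12.5] w 0.648 g 36.4
```

Call:
arm_command(
  series="1 0.008 0 0.005 0; 1 0.008 0 0.004 0; 1 0.008 0 0.003 0; 1 0.008 0 0.003 0; 1 0.008 0 0.003 0; 1 0.008 0 0.003 0; 1 0.008 0 0.002 0; 1 0.008 0 0.002 0; 1 0 0 0 0; 1 0 0 0 0",
)

```text
clock: 67.35
position: [0.5046, 0.0653, 0.001]
ee_rot: [0.999, 0.047, 0.0, -0.0]
ft_force: [-2.6, -0.3, 5.6]
grip_width: 0.652
grasp_force: 38.4
```

```bash
python3 -c "
from h import *
base();go([.455,.055,.022],-84.5)"
```

```text
blue (215, 181, 16, 12) [array([221.9, 184. ]), array([15.1, 15.5]), np.float64(66.7)]
t 67.4 tcp [0.5046 0.0653 0.001 ] yaw -84.6 | shift now [-0.126  0.014 -0.052] | after spin [-0.126  0.014 -0.052] spin -0.0 | F [-2.4  0.3  5.5] w 0.649 g 38.4
```

Rolling well; a bit more, then release.

Call:
arm_command(
  series="1 0.008 0 0.003 0; 1 0.008 0 0.003 0; 1 0.008 0 0.004 0; 1 0.008 0 0.004 0; 1 0.006 0 0.004 0; 0 0 0 0 0; 0 0 0 0 0; 0 0 0 0 0; 0 0 0 0 0; 0 0 0 0 0",
)

```text
clock: 68.65
position: [0.5195, 0.0665, -0.0067]
ee_rot: [0.999, 0.047, 0.0, -0.0]
ft_force: [0.4, 0.1, -0.2]
grip_width: 1.002
grasp_force: 0.0
```

```bash
python3 -c "
from h import *
c=base();a=[r for r in rims(c) if abs(r[0][0]-218)<12][0];u=a[0][0]+a[0][2]/2-.5;v=a[0][1]+a[0][3]/2-.5
p=onplane(c,[[u,v]],.028)[0];print(a,p);go([p[0]-.008,p[1],.015],-84.6)"
```

```text
blue (218, 199, 17, 13) [array([226.1, 205. ]), array([11.8, 15.9]), np.float64(71.8)]
((218, 199, 17, 13), array([567.7,  64.5]), array([35.7, 39.6]), 79.0) [0.53361559 0.06734488 0.028     ]
t 68.7 tcp [ 0.5195  0.0665 -0.0067] yaw -84.6 | shift now [ 0.015 -0.001 -0.054] | after spin [ 0.015 -0.001 -0.054] spin 0.0 | F [-0.9  0.1  0.2] w 0.999 g 0.0
```

Call:
arm_command(
  series="0 0.008 0 -0.027 0; 0 0.007 0 -0.027 0; 0 0 0 0 0; 1 0 0 0 0; 1 0 0 0 0; 1 0 0 0 0; 1 0 0 0 0; 1 -0.02 0 -0.03 0; 1 -0.05 0 0 0; 1 0 0 0.03 0",
  newtons=20,
)

```text
clock: 69.95
position: [0.497, 0.0647, 0.0155]
ee_rot: [0.999, 0.047, 0.0, -0.001]
ft_force: [0.1, 0.5, -0.5]
grip_width: 0.649
grasp_force: 21.9
```

Call:
arm_command(
  series="1 0.002 0 0.006 0; 1 0.01 0 0.004 0; 1 0.01 0 0 0; 1 0.01 0 0 0; 1 0.008 0 0.002 0; 1 0.008 0 0.002 0; 1 0.008 0 0.003 0; 1 0.008 0 0.004 0; 1 0 0 0 0; 1 0 0 0 0",
)

```text
clock: 71.2
position: [0.5236, 0.0672, 0.0067]
ee_rot: [0.999, 0.047, 0.0, -0.0]
ft_force: [-2.5, 0.8, 7.7]
grip_width: 0.653
grasp_force: 28.1
```

Call:
arm_command(
  series="1 0.008 0 0.005 0; 1 0.008 0 0.006 0; 1 0.006 0 0.007 0; 1 0.006 0 0.008 0; 1 0.004 0 0.007 0; 1 0 0 0 0; 1 0 0 0 0; 0 0 0 0 0; 0 0 0 0 0; 0 0 0 0 0",
)

```text
clock: 72.45
position: [0.5357, 0.068, -0.007]
ee_rot: [0.999, 0.047, -0.0, 0.0]
ft_force: [0.0, 0.2, -0.9]
grip_width: 1.0
grasp_force: 0.0
```

Call:
arm_command(
  series="0 0 0 -0.08 0; 0 0 0 -0.12 0; 0 0 0 -0.12 0; 0 -0.1 0 0 0; 0 -0.1 0 0 0; 0 0 0 0 0; 0 0 0 0 0; 0 0 0 0 0; 0 0 0 0 0; 0 0 0 0 0",
)

```text
clock: 73.7
position: [0.4564, 0.0602, 0.1211]
ee_rot: [0.999, 0.047, -0.0, 0.0]
ft_force: [-0.2, 0.2, -0.4]
grip_width: 1.0
grasp_force: 0.0
```

```bash
python3 -c "
from h import *
c=shot('scene')
for r in rims(c): print(r)
go([.543,.067,.010],-84.6)"
```

```text
((31, 211, 37, 29), array([ 557.7, -300.7]), array([68.9, 63.6]), 6.2)
((89, 194, 32, 24), array([ 518.2, -197.9]), array([67.6, 62.6]), 4.8)
((211, 185, 31, 23), array([536.5,  68. ]), array([64.9, 59.9]), 5.4)
t 73.8 tcp [0.4564 0.0603 0.1212] yaw -84.6 | shift now [0.217 0.004 0.278] | after spin [0.217 0.004 0.278] spin -0.0 | F [-0.5  0.1  0.2] w 0.997 g 0.0
```

Call:
arm_command(
  series="0 0.1 0 0 0; 0 0.1 0 0 0; 0 0.001 0 0.08 0; 0 0 0 0.1 0; 0 0 0 0.06 0; 0 0 0 0.036 0; 0 0 0 0 0; 1 0 0 0 0; 1 0 0 0 0; 1 0 0 0 0",
  newtons=25,
)

```text
clock: 75.0
position: [0.537, 0.0684, 0.0119]
ee_rot: [0.999, 0.047, 0.001, -0.0]
ft_force: [-0.6, -1.1, 6.9]
grip_width: 0.656
grasp_force: 28.0
```

Call:
arm_command(
  series="1 0 0 0 0; 1 0 0 0 0; 1 0 0 -0.1 0; 1 0 0 -0.1 0; 1 -0.015 0.1 0 0; 1 -0.015 0.1 0 0; 1 -0.015 0.1 0 0; 1 -0.015 0.1 0 0; 1 0 0.012 0 0; 1 0 0 0 0",
)

```text
clock: 76.25
position: [0.528, -0.098, 0.091]
ee_rot: [0.999, 0.047, 0.0, -0.0]
ft_force: [-0.5, -0.9, -2.1]
grip_width: 0.651
grasp_force: 27.6
```

```bash
python3 -c "
from h import *
go([*T(0,.095),.0285],-84.6)"
```

```text
t 76.2 tcp [ 0.528 -0.098  0.091] yaw -84.6 | shift now [-0.     0.001  0.156] | after spin [-0.     0.001  0.156] spin -0.0 | F [-0.5 -0.9 -2.1] w 0.651 g 27.6
```

Call:
arm_command(
  series="1 0 0 0.08 0; 1 0 0 0.05 0; 1 0 0 0.026 0; 1 0 0 0 0; 0.3 0 0 0 0; 0.2 0 0 0 0; 0.2 0 0 -0.08 0; 0.2 0 0 -0.12 0; 0 0 0 -0.12 0; 0 0 0 0 0",
)

```text
clock: 77.5
position: [0.5299, -0.0987, 0.1599]
ee_rot: [0.999, 0.047, 0.003, -0.0]
ft_force: [0.0, 0.3, -0.7]
grip_width: 1.004
grasp_force: 0.0
```

```bash
python3 -c "
from h import *
s=shot('scene')
for r in rims(s,.076): print(r)
t=shot('top'); print(jars(t))
for r in rims(t,.076): print('top',r)
print([proj(s,[.6231,.0733,.058]).round(),proj(s,[.589,.383,.058]).round()])
a=s['pixels'].astype(int);m=(a.min(2)>125).astype(np.uint8);n,l,st,ce=cv2.connectedComponentsWithStats(m)
print([(ce[i].round(1),st[i][2:5],onplane(s,[ce[i]],.058)[0].round(4)) for i in range(1,n) if 40<st[i][4]<200 and 150<ce[i][1]<300])
go([.6231,.0733,.13],-84.6)"
```

```text
((30, 212, 38, 28), array([ 576.1, -291.4]), array([66.4, 61.7]), 6.1)
((89, 194, 32, 25), array([ 537.7, -191.6]), array([65. , 60.8]), 4.8)
((136, 186, 30, 24), array([528.1, -97.9]), array([65.1, 60.7]), 4.9)
[(array([ 2.5, 12.7]), np.int32(65), array([0.9654, 0.8023, 0.058 ])), (array([279.6, 149.6]), np.int32(86), array([0.6236, 0.0736, 0.058 ])), (array([154. , 158.6]), np.int32(89), array([0.5892, 0.3831, 0.058 ]))]
top ((338, 183, 20, 20), array([518.2, -90.5]), array([47.2, 41.8]), 6.6)
top ((433, 164, 13, 22), array([ 565.7, -317.1]), array([26.4, 55.7]), 65.6)
[array([[234., 222.]]), array([[362., 194.]])]
[]
t 77.6 tcp [ 0.528  -0.098   0.1566] yaw -84.6 | shift now [ 0.277 -0.404  0.067] | after spin [ 0.277 -0.404  0.067] spin 0.0 | F [-0.6  0.  -0.1] w 0.996 g 0.0
```

Call:
arm_command(
  series="0.3 0.07 -0.101 0 0; 0.3 0.07 -0.101 0 0; 0.3 0.07 -0.101 0 0; 0.3 0.069 -0.101 0 0; 0.3 0 0 0.08 0; 0.3 0 0 0 0; 0.3 0 0 0 0; 0.3 0 0 0 0; 0.3 0 0 0 0; 0.3 0 0 0 0",
)

```text
clock: 78.85
position: [0.6239, 0.0731, 0.125]
ee_rot: [0.999, 0.047, 0.0, -0.0]
ft_force: [0.5, 0.8, 0.6]
grip_width: 0.705
grasp_force: 0.0
```

```bash
python3 -c "
from h import *
go([.6235,.0735,.028],-84.6)"
```

```text
t 78.8 tcp [0.6239 0.0731 0.125 ] yaw -84.6 | shift now [-0.001 -0.001  0.242] | after spin [-0.001 -0.001  0.242] spin 0.0 | F [0.5 0.8 0.6] w 0.705 g 0.0
```

Call:
arm_command(
  series="0.3 0 0 0.08 0; 0.3 0 0 0.08 0; 0.3 0 0 0.06 0; 0.3 0 0 0.022 0; 0.3 0 0 0 0; 1 0 0 0 0; 1 0 0 0 0; 1 0 0 0 0; 1 0 0 0 0; 1 0 0 0 0",
  newtons=30,
)

```text
clock: 80.1
position: [0.6246, 0.0733, 0.0288]
ee_rot: [0.999, 0.047, 0.001, -0.0]
ft_force: [-0.4, 1.0, 7.3]
grip_width: 0.319
grasp_force: 29.4
```

Call:
arm_command(
  series="1 0 0 -0.08 0; 1 0 0 -0.1 0; 1 0 0 -0.1 0; 1 -0.07 0.1 0 0; 1 -0.07 0.1 0 0; 1 -0.07 0.1 0 0; 1 -0.068 0.1 0 0; 1 0 0.004 0 0; 1 0 0 0 0; 1 0 0 0 0",
)

```text
clock: 81.35
position: [0.5288, -0.0971, 0.1396]
ee_rot: [0.999, 0.048, -0.0, -0.0]
ft_force: [-0.5, 0.3, -0.9]
grip_width: 0.318
grasp_force: 29.9
```

```bash
python3 -c "
from h import *
go([.5281,-.0979,.070],-84.6)
s=shot('scene')
for r in rims(s,.076): print(r)"
```

```text
t 81.3 tcp [ 0.5288 -0.0971  0.1396] yaw -84.5 | shift now [-0.002  0.002  0.174] | after spin [-0.002  0.002  0.174] spin 0.001 | F [-0.5  0.3 -0.9] w 0.318 g 29.9
((30, 212, 38, 28), array([ 576.3, -291.3]), array([66.9, 61.7]), 6.2)
((89, 194, 32, 25), array([ 537.7, -191.8]), array([65. , 61.2]), 4.8)
((136, 186, 30, 24), array([528.1, -98. ]), array([65.1, 60.3]), 4.9)
```

Call:
arm_command(
  series="1 -0.002 0.002 0.03 0; 1 0 0 0.04 0; 1 0 0 0.04 0; 1 0 0 0.03 0; 1 0 0 0.02 0; 1 0 0 0.012 0; 1 0 0 0 0; 1 0 0 0 0; 1 0 0 0 0; 1 0 0 0 0",
)

```text
clock: 82.65
position: [0.5277, -0.0991, 0.0711]
ee_rot: [0.999, 0.047, 0.0, -0.0]
ft_force: [0.6, 0.3, -0.6]
grip_width: 0.319
grasp_force: 29.9
```

Call:
arm_command(
  series="1 0 0 0.01 0; 1 0 0 0 0; 0.45 0 0 0 0; 0.4 0 0 0 0; 0.3 0 0 0 0; 0.3 0 0 -0.08 0; 0.3 0 0 -0.12 0; 0.3 0 -0.1 0 0; 0.3 0 -0.12 0 0; 0.3 0 -0.12 0 0",
)

```text
clock: 83.9
position: [0.5145, 0.0377, 0.1472]
ee_rot: [0.999, 0.047, 0.0, -0.0]
ft_force: [0.5, -0.0, 0.5]
grip_width: 0.703
grasp_force: 0.0
```

```bash
cat >> h.py <<'E'
def caps(c,z):
    a=c["pixels"].astype(int);m=((a.min(2)>128)).astype(np.uint8);n,l,st,ce=cv2.connectedComponentsWithStats(m)
    return [(ce[i].round(1),st[i][2:5].tolist(),onplane(c,[ce[i]],z)[0].round(4)) for i in range(1,n) if 35<st[i][4]<200 and 130<ce[i][1]<320 and 100<ce[i][0]<480]
E
python3 -c "
from h import *
t=shot('top');print(caps(t,.078));s=shot('scene')
for r in rims(s,.076): print(r)
a=s['pixels'].astype(int);q=proj(s,[.528,-.098,.078])[0].round().astype(int);print(q,a[q[1]-8:q[1]+9:2,q[0]].tolist())
go([.5892,.3831,.12],-84.6)"
```

```text
[(array([154. , 158.4]), [11, 10, 89], array([0.5839, 0.3786, 0.078 ])), (array([426.9, 175.5]), [11, 14, 119], array([ 0.5651, -0.2807,  0.078 ])), (array([386.4, 189.4]), [13, 14, 159], array([ 0.5273, -0.1834,  0.078 ]))]
((30, 212, 38, 28), array([ 576.3, -291.3]), array([66.9, 61.7]), 6.2)
((89, 194, 32, 25), array([ 537.7, -191.6]), array([65. , 60.8]), 4.8)
((136, 186, 30, 24), array([527.8, -98. ]), array([65.7, 60.9]), 4.9)
[150 196] [[99, 110, 124], [39, 56, 84], [94, 94, 93], [165, 164, 158], [164, 163, 157], [164, 163, 157], [154, 154, 149], [84, 84, 81], [52, 80, 121]]
t 84.0 tcp [0.5143 0.0422 0.1467] yaw -84.1 | shift now [ 0.273 -0.829  0.068] | after spin [ 0.267 -0.831  0.068] spin 0.003 | F [0.1 1.1 0.6] w 0.7 g 0.0
```

Call:
arm_command(
  series="0.3 0.034 -0.104 0 0; 0.3 0.034 -0.104 0 0; 0.3 0.034 -0.104 0 0; 0.3 0.034 -0.104 0 0; 0.3 0.034 -0.104 0 0; 0.3 0.034 -0.104 0 0; 0.3 0.034 -0.104 0 0; 0.3 0.034 -0.102 0.06 0; 0.3 0 0 0 0; 0.3 0 0 0 0",
)

```text
clock: 85.25
position: [0.5924, 0.3757, 0.1229]
ee_rot: [0.999, 0.047, 0.0, 0.001]
ft_force: [0.1, -0.4, 0.3]
grip_width: 0.694
grasp_force: 0.0
```

Call:
arm_command(
  series="0.3 0 0 0 0; 0.3 0 0 0 0; 0.3 0 0 0 0; 0.3 0 0 0 0; 0.3 0 0 0 0; 0.3 0 0 0 0; 0.3 0 0 0 0; 0.3 0 0 0 0; 0.3 0 0 0 0; 0.3 0 0 0 0",
)

```text
clock: 86.5
position: [0.5918, 0.377, 0.1229]
ee_rot: [0.999, 0.047, 0.0, -0.0]
ft_force: [-0.3, 0.2, 0.4]
grip_width: 0.702
grasp_force: 0.0
```

```bash
python3 -c "
from h import *
go([.5892,.3831,.028],-84.1)"
```

```text
t 86.5 tcp [0.5918 0.377  0.1229] yaw -84.6 | shift now [-0.005 -0.016  0.237] | after spin [-0.005 -0.016  0.237] spin -0.003 | F [-0.3  0.2  0.4] w 0.702 g 0.0
```

Call:
arm_command(
  series="0.3 -0.005 -0.016 0.07 0; 0.3 0 0 0.08 0; 0.3 0 0 0.06 0; 0.3 0 0 0.027 0; 0.3 0 0 0 0; 1 0 0 0 0; 1 0 0 0 0; 1 0 0 0 0; 1 0 0 0 0; 1 0 0 0 0",
)

```text
clock: 87.75
position: [0.5899, 0.3836, 0.0294]
ee_rot: [0.999, 0.047, 0.001, -0.001]
ft_force: [0.0, -0.0, 6.4]
grip_width: 0.319
grasp_force: 29.5
```

Call:
arm_command(
  series="1 0 0 -0.08 0; 1 0 0 -0.1 0; 1 0 0 -0.1 0; 1 0 0 -0.02 0; 1 -0.026 0.12 0 0; 1 -0.026 0.13 0 0; 1 -0.026 0.14 0 0; 1 -0.026 0.14 0 0; 1 -0.026 0.14 0 0; 1 -0.026 0.14 0 0",
)

```text
clock: 89.0
position: [0.5567, 0.0531, 0.1475]
ee_rot: [0.999, 0.047, -0.0, -0.0]
ft_force: [1.1, 0.1, -1.2]
grip_width: 0.322
grasp_force: 29.8
```

Call:
arm_command(
  series="1 -0.026 0.14 0 0; 1 -0.026 0.14 0 0; 1 -0.026 0.14 0 0; 1 -0.026 0.13 0 0; 1 0 0.05 0 0; 1 0 0 0 0; 1 0 0 0 0; 1 0 0 0 0; 1 0 0 0 0; 1 0 0 0 0",
)

```text
clock: 90.25
position: [0.5389, -0.1876, 0.1481]
ee_rot: [0.999, 0.048, 0.0, -0.0]
ft_force: [0.3, 0.6, -0.0]
grip_width: 0.321
grasp_force: 29.8
```

```bash
python3 -c "
from h import *
go([.5375,-.1917,.067],-84.6)
s=shot('scene')
for r in rims(s,.076): print(r)"
```

```text
t 90.2 tcp [ 0.5389 -0.1876  0.1481] yaw -84.5 | shift now [-0.005  0.01   0.203] | after spin [-0.005  0.01   0.203] spin 0.0 | F [ 0.3  0.6 -0. ] w 0.321 g 29.8
((30, 212, 38, 28), array([ 576.1, -291.4]), array([66.3, 61.8]), 5.9)
((90, 194, 31, 25), array([ 537.7, -191.6]), array([65. , 60.8]), 4.8)
((136, 186, 30, 24), array([528., -98.]), array([65.6, 60.6]), 5.6)
```

Call:
arm_command(
  series="1 -0.005 0.01 0.03 0; 1 0 0 0.04 0; 1 0 0 0.05 0; 1 0 0 0.04 0; 1 0 0 0.02 0; 1 0 0 0.013 0; 1 0 0 0.01 0; 1 0 0 0 0; 1 0 0 0 0; 1 0 0 0 0",
)

```text
clock: 91.55
position: [0.5374, -0.1922, 0.0672]
ee_rot: [0.999, 0.047, 0.0, -0.0]
ft_force: [0.1, -0.2, -0.1]
grip_width: 0.319
grasp_force: 29.8
```

Call:
arm_command(
  series="0.45 0 0 0 0; 0.4 0 0 0 0; 0.3 0 0 0 0; 0.3 0 0 -0.08 0; 0.3 0 0 -0.12 0; 0.5 -0.1 0 0 0; 1 -0.1 0 0 0; 1 -0.1 0 0 0; 1 -0.1 0 0 0; 1 0 0 0 0",
)

```text
clock: 92.8
position: [0.3765, -0.2071, 0.1472]
ee_rot: [0.999, 0.046, 0.002, -0.003]
ft_force: [1.5, -0.4, 0.8]
grip_width: -0.003
grasp_force: 0.0
```

```bash
python3 -c "
from h import *
s=shot('scene')
for r in rims(s,.076): print(r)
save(s,'s8.png',4,(5,140,195,280))
g=shot('top')['pixels'].astype(int).sum(2);print(g[206:222,330].tolist())
go([*T(-.09,0),.02],-84.6)"
```

```text
((30, 212, 38, 28), array([ 576.1, -291.3]), array([66.3, 61.7]), 5.9)
((89, 194, 32, 25), array([ 537.7, -191.8]), array([65. , 61.2]), 4.8)
((136, 186, 30, 24), array([527.9, -98.1]), array([65.7, 60.6]), 4.8)
[275, 278, 283, 277, 293, 273, 281, 285, 246, 158, 225, 391, 456, 455, 455, 452]
t 92.9 tcp [ 0.3785 -0.2069  0.1473] yaw -84.6 | shift now [0.172 0.004 0.319] | after spin [0.172 0.004 0.319] spin 0.0 | F [1.2 0.1 0. ] w -0.002 g 0.0
```

View pics/s8.png

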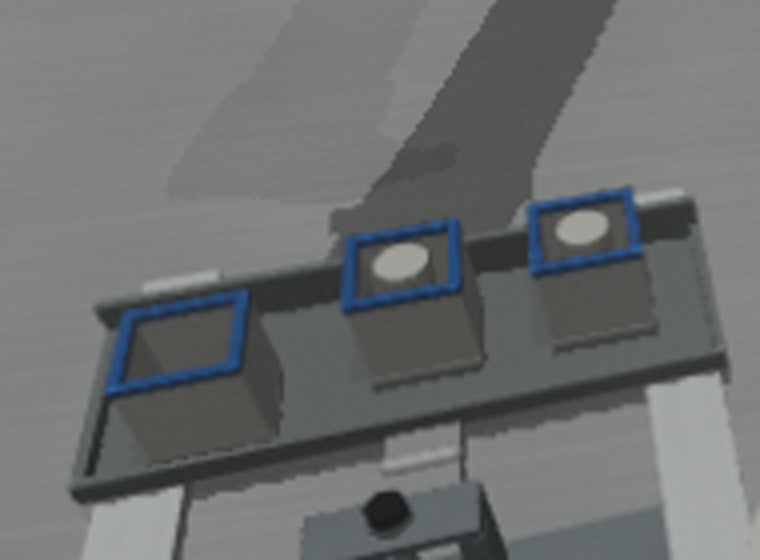

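The last picture shows all three cups mouth-up on the deck, with jars capped white inside the middle one (px (400,262)) and the right one (px (582,228)). The left cup is empty and upright near the far lip. Now pushing the tray home gently at the middle of the front lip.

Call:
arm_command(
  series="1 0.08 0.004 0 0; 1 0.04 0 0.05 0; 1 0.04 0 0.08 0; 1 0 0 0.1 0; 1 0 0 0.07 0; 1 0 0 0.029 0; 1 0 0 0 0; 1 0 0 0 0; 1 0 0 0 0; 1 0 0 0 0",
)

```text
clock: 94.15
position: [0.4423, -0.2027, 0.0158]
ee_rot: [0.999, 0.047, 0.001, -0.0]
ft_force: [-0.3, 0.1, -0.3]
grip_width: -0.002
grasp_force: 0.0
```

```bash
python3 -c "
from h import *
go([*T(.021,0),.016],-84.6)"
```

```text
t 94.2 tcp [ 0.4423 -0.2027  0.0158] yaw -84.6 | shift now [ 0.291 -0.002  0.   ] | after spin [ 0.291 -0.002  0.   ] spin 0.0 | F [-0.3  0.1 -0.3] w -0.002 g 0.0
```

Call:
arm_command(
  series="1 0.01 0 0 0; 1 0.012 0 0 0; 1 0.014 0 0 0; 1 0.014 0 0 0; 1 0.014 0 0 0; 1 0.014 0 0 0; 1 0.014 0 0 0; 1 0.014 0 0 0; 1 0.014 0 0 0; 1 0.014 0 0 0",
)

```text
clock: 95.4
position: [0.4954, -0.1977, 0.0152]
ee_rot: [0.999, 0.047, -0.0, -0.0]
ft_force: [-1.9, -0.1, -0.5]
grip_width: -0.003
grasp_force: 0.7
```

Call:
arm_command(
  series="1 0.014 0 0 0; 1 0.014 0 0 0; 1 0.014 0 0 0; 1 0.014 0 0 0; 1 0.014 0 0 0; 1 0.014 0 0 0; 1 0.014 0 0 0; 1 0.014 0 0 0; 1 0.012 0 0 0; 1 0 0 0 0",
)

```text
clock: 96.65
position: [0.5451, -0.1933, 0.0154]
ee_rot: [0.999, 0.047, 0.0, 0.0]
ft_force: [1.1, -0.2, -0.8]
grip_width: 0.004
grasp_force: 0.0
```

```bash
python3 -c "
from h import *
go([*T(.021,0),.016],-84.6)
s=shot('scene')
for r in rims(s,.076): print(r)
g=shot('top')['pixels'].astype(int).sum(2);print(g[120:190,335].tolist())"
```

```text
t 96.7 tcp [ 0.5451 -0.1933  0.0154] yaw -84.6 | shift now [ 0.032 -0.003 -0.002] | after spin [ 0.032 -0.003 -0.002] spin 0.0 | F [ 1.1 -0.2 -0.8] w 0.004 g 0.0
((23, 237, 42, 33), array([ 648.8, -284. ]), array([65.4, 61.6]), 5.8)
((88, 216, 33, 29), array([ 611. , -184.8]), array([65.1, 59.6]), 4.9)
((138, 207, 32, 27), array([600.5, -90.8]), array([64.3, 60.5]), 5.0)
[344, 316, 269, 266, 272, 264, 263, 258, 260, 261, 258, 275, 262, 272, 269, 272, 261, 257, 264, 227, 205, 232, 244, 170, 187, 270, 273, 267, 275, 271, 251, 213, 203, 196, 197, 166, 135, 113, 108, 107, 115, 129, 140, 139, 133, 137, 143, 140, 143, 143, 147, 144, 133, 144, 164, 150, 185, 245, 264, 271, 281, 286, 277, 281, 270, 181, 107, 246, 399, 454]
```

Call:
arm_command(
  series="1 0.008 0 0 0; 1 0.008 0 0 0; 1 0.008 0 0 0; 1 0.006 0 0 0; 1 0.006 0 0 0; 1 0 0 0 0; 1 0 0 0 0; 1 0 0 0 0; 1 0 0 0 0; 1 0 0 0 0",
)

```text
clock: 98.0
position: [0.5583, -0.192, 0.0152]
ee_rot: [0.999, 0.047, -0.0, -0.0]
ft_force: [-4.9, -1.4, 1.3]
grip_width: -0.002
grasp_force: 2.5
```

```bash
python3 -c "
from h import *
go([*T(.021,0),.016],-84.6)
s=shot('scene')
for r in rims(s,.076): print(r)
g=shot('top')['pixels'].astype(int).sum(2);print(g[180:192,335].tolist())"
```

```text
t 98.0 tcp [ 0.5583 -0.192   0.0152] yaw -84.6 | shift now [-0.001 -0.003 -0.002] | after spin [-0.001 -0.003 -0.002] spin -0.0 | F [-4.9 -1.4  1.3] w -0.002 g 2.5
((22, 242, 42, 34), array([ 661.9, -282.9]), array([65.5, 61.8]), 6.5)
((87, 221, 34, 29), array([ 623.8, -183.5]), array([65.3, 59.7]), 5.5)
((138, 211, 33, 28), array([613.5, -89.7]), array([64.5, 60.4]), 4.8)
[153, 100, 242, 399, 460, 460, 462, 460, 460, 458, 465, 451]
```

Call:
arm_command(
  series="1 0.006 0 0 0; 1 0.006 0 0 0; 1 0.006 0 0 0; 1 0.006 0 0 0; 1 0 0 0 0; 1 0 0 0 0; 1 0 0 0 0; 1 0 0 0 0; 1 0 0 0 0; 1 0 0 0 0",
)

```text
clock: 99.35
position: [0.5584, -0.1924, 0.0143]
ee_rot: [0.999, 0.045, -0.009, -0.003]
ft_force: [-46.6, 4.5, 34.1]
grip_width: 0.007
grasp_force: 23.3
```

```bash
python3 -c "
from h import *
go([*T(.021,0),.016],-84.6)
s=shot('scene')
for r in rims(s,.076): print(r)
g=shot('top')['pixels'].astype(int).sum(2);print(g[174:192,335].tolist())"
```

```text
t 99.3 tcp [ 0.5584 -0.1924  0.0143] yaw -84.9 | shift now [-0.001 -0.004 -0.004] | after spin [-0.001 -0.004 -0.004] spin -0.001 | F [-46.6   4.5  34.1] w 0.007 g 23.3
((22, 242, 42, 34), array([ 661.9, -282.9]), array([65.5, 61.8]), 6.5)
((87, 221, 34, 29), array([ 624.1, -183.7]), array([65.3, 59.6]), 4.9)
((138, 211, 33, 28), array([613.7, -89.6]), array([64.3, 60.3]), 5.0)
[265, 283, 286, 288, 281, 251, 147, 91, 253, 404, 456, 469, 465, 462, 464, 467, 475, 463]
```

A firm stop: 47 N with no further travel, and the cups have moved 86 mm from a start about 4 mm along. The tray is home, so I'm backing off.

Call:
arm_command(
  series="1 -0.03 0 0 0; 1 -0.05 0 0 0; 1 -0.08 0 0 0; 1 -0.08 0 0 0; 1 0 0 -0.1 0; 1 0 0 -0.12 0; 1 0 0 0 0; 1 0 0 0 0; 1 0 0 0 0; 1 0 0 0 0",
)

```text
clock: 100.7
position: [0.4724, -0.1999, 0.1026]
ee_rot: [0.999, 0.047, -0.001, 0.0]
ft_force: [-0.4, -0.3, 0.4]
grip_width: -0.0
grasp_force: 0.0
```

```bash
python3 -c "
from h import *
s=shot('scene')
for r in rims(s,.076): print(r)
t=shot('top');g=t['pixels'].astype(int).sum(2);print(g[174:192,335].tolist());print(caps(t,.078))
go([.45,-.2,.1])"
```

```text
((22, 242, 42, 34), array([ 662. , -283.1]), array([65.7, 61.4]), 6.0)
((87, 221, 34, 29), array([ 623.8, -183.8]), array([65.7, 59.7]), 4.9)
((138, 211, 33, 28), array([613.6, -89.7]), array([64.4, 60.4]), 4.8)
[270, 284, 286, 283, 292, 260, 167, 95, 248, 417, 466, 470, 478, 475, 470, 479, 469, 471]
[(array([422.2, 142. ]), [11, 11, 104], array([ 0.6491, -0.2726,  0.078 ])), (array([385.5, 151.4]), [10, 10, 84], array([ 0.6221, -0.1831,  0.078 ])), (array([346.9, 154.3]), [11, 10, 84], array([ 0.6116, -0.0895,  0.078 ]))]
t 100.8 tcp [ 0.4726 -0.2     0.1029] yaw -84.6 | shift now [-0.056 -0.005  0.007] | after spin [-0.056 -0.005  0.007] spin 0 | F [-0.9 -0.7  0.4] w -0.0 g 0.0
```

```bash
python3 -c "
from workcell import manip
print(manip.hand_in())"
```

```text
the job is handed in; nothing more can be done
None
```

The job is handed in: all three cups stand mouth-up on the deck, the two jars are in separate cups, and the tray was pushed to a firm stop and stayed there when I backed off; no verdict was returned.

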